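# Slide the heavy carton home into its bay

## Task

The tall white carton at the mouth of the empty wooden bay is packed with card, heavy and easily tipped. Push it with the fingers, low down near its base so that it slides upright and never tips, to the right into that bay until its far face lies flush against the back board. Do not grip or lift it, leave the spool, the glue stick and the pen cup round it alone, and end with the hand clear.

Things in the scene. Friction and masses are not known exactly. Their poses are not given: they have to be found in the camera images.
- carton: Loose heavy white carton to be pushed: 46 mm along its x, 94 mm along its y, 238 mm tall, about 0.8 kg. Origin: centre of its underside, z up. Its broad face at x = -23 mm looks away from the bay; +x points at the bay within 0.2 rad, 120 to 180 mm short of home. Pushed along x more than 30 mm above the worktop it may tip; lower, it slides. Another such carton stands at the back left: ignore it.
- bay: Empty wooden bay, fixed, without a floor, open at the left as the robot sees it. Origin: on the worktop where the middle of the carton's underside belongs; its +x points into the bay (to the robot's right). Back board face at x = +23 mm, 110 mm high; cheeks 45 mm high, inner faces at y = -63 and +63 mm, straight to x = -30 mm, then flaring to x = -66 mm, mouth about 155 mm wide.
- pen_cup: White wire-mesh pen cup with felt pens, 94 x 94 mm, 163 mm tall, standing loose beyond the bay, 155 mm from its middle. Origin: centre of its underside. To be left alone.
- spool: Thread spool, 29 mm in diameter, 48 mm tall, standing loose about 120 mm beside the carton's way, on the side away from the robot. Origin: centre of its underside. To be left alone.
- glue: Glue stick, 30 mm in diameter, 95 mm tall, standing loose about 120 mm beside the carton's way, on the robot's side. Origin: centre of its underside. To be left alone.
Mind the look-alikes: they are no part of the job. There is more than one size of the carton; the one meant has the size given above.

How it is judged (in metres and radians):
At the end, for the whole second after the job is handed in: The carton stands upright (within 0.04 rad) and at rest in the empty bay, its middle within 6 mm of home along the bay and 20 mm across it, square to the back board within 0.09 rad (x of carton in the frame of bay between -0.006 and 0.006 m and y of carton in the frame of bay between -0.02 and 0.02 m and angle between the x axis of carton and the x axis of bay, either way round below 0.09 rad and angle between carton's own z axis and vertical below 0.04 rad and linear speed of carton below 0.01 m/s); the robot touches nothing.
It fails at once if the carton tips (leans more than 0.14 rad) (angle between carton's own z axis and vertical above 0.14 rad).
It fails at once if the carton is lifted off the worktop (height (world z) of carton above 0.01 m).
It fails at once if the fingers push or hold the carton high up (grasp point more than 90 mm above its base) (contact force between the fingers and carton above 1 N and z of the grasp point in the frame of carton above 0.09 m).
It fails at once if the pen cup, the spool or the glue stick is disturbed (moved over 20 mm) (distance of any of pen_cup, spool, glue from where it was at the start of the episode above 0.02 m).
It also fails if it takes over 45 s, if anything falls off the work surface, if the arm or the gripper's body presses on something with over 40 N, if the wrist force passes 120 N, or if a joint passes its speed limit or range.

## Robot

A 6-joint arm with a two-finger parallel gripper is mounted at the origin on a cart in front of the work surface, level with it; the furniture and walls round the work are solid. World frame = base frame: x ahead of the robot, y to its left, z up, the work surface at z = 0. Lengths are in mm, angles in rad, forces in N, time in s.
With the tool pointing down it reaches from about 350 to 975 mm from the base axis. Payload 7.1 kg.
Tool frame: the origin (TCP) lies at the very end of the fingers, on their centre line; the grasp point (between the pads) lies 19 mm behind it; z points along the fingers, y is the direction in which the jaws open and shut (so a half turn about z gives the same grasp; the last joint's range is limited). The gripper opens to 88 mm and grips with 3 to 60 N. Pads are 20 mm wide; open, the fingers measure 115 mm over their backs; the gripper's body (75 mm by 178 mm) begins 61 mm behind the grasp point.
Start: joints at [1.311, 0.423, 1.63, -0, 1.089, -0.019], TCP at [149.018, 606.958, 222.675] pointing down, gripper open.
Joint ranges: [-3, 3], [-0.9, 2.11], [0.09, 2.58], [-1.31, 4.45], [0.11, 2.69], [-2.54, 2.54]. Speed limits (rad/s): [2.39, 2.39, 3.01, 3.14, 3.14, 3.14].

## Interface

Orientations are given as a unit quaternion [w, x, y, z].
In Python, from workcell import bot gives the robot as it stands.
- The arm moves only by the tool arm_command, never from a script. Its argument "plan" is a list of rows, each an object with "jaw": the finger opening in mm, from 0 to 87.8; "travel": the shift along the tool's x, y, z in mm, a list of three; "twist": the turn about the tool's z in degrees. In form: [{"jaw": jaw, "travel": [dx, dy, dz], "twist": twist}, ...]. A call has 1 to 20 rows; each row shifts and turns the commanded pose from where the row before left it, along the tool's axes as they then stand; what a row does not reach is not made up. A row lasts 1/8 s, in which the tool goes at most 62.5 mm and 10.7 degrees, less where a joint would pass 70% of its speed; a pose out of reach is approached as far as the arm can. A call is refused whole if a number of a shift passes 62.5 or a number of a turn 10.7, either way. A call with a gripper value outside its range is refused whole. The fingers move at their own pace and stop on an object; the grip force is fixed at half the most. Time passes only in rows, so rows that do not move let the fingers close. It gives the time, the measured TCP pose, the force and the opening at its end, in the units of the state.
- bot.observe(): the state, without advancing time (a new reading comes with each control period).
- bot.snapshot(name): name is "side" or "top"; returns a dict with "frame" (384x512x3 uint8, blue, green, red), "K" (3x3 intrinsics, pixels), "pose" (4x4, takes a point from camera to world coordinates). Camera axes: x right, y down, z forward; pixel columns grow to the right and rows downward; lengths in mm; the calibration is good to about 2 mm. A picture is of the moment at which its call begins. There is no depth.
- bot.finish_job(): hands the job in, once; it reports no verdict.
Trained networks look in a picture, given as the dict that the camera call returned (one of the last four; its "shot" number tells which), for a name from the list of things; names that differ only in an ending like _2 or _b are one class to them, and where a whole thing is asked for, a point or a joint stands for the part that bears it (a point fixed in the world has none). Each returns a list of dicts, best first, with "p" (0 to 1); they miss things now and then, are a little off and sometimes report something else, mostly with a low value. They report only what shows in the picture. A call takes as long as a camera call. They do not tell look-alikes from the thing itself.
- bot.spot_in(thing, picture): "position" ([x, y, z] in mm, in world coordinates, good to about 4 mm: the middle of the surface that is visible of it).
The state is a dict: "clock": time; "joint_positions": joint angles; "qd": joint speeds; "tau": joint torques, N m; "eef_pos": TCP position; "eef_rot": TCP orientation; "ft_force": force on the tool from outside, world axes, zero at the start; "moment": the same for the moment, N m; "width": finger opening in mm.
Only numpy, scipy, OpenCV 4.12 (cv2) and the standard library are available. Lean on these libraries where they do the work, as an engineer would, in place of code of your own. Each camera call takes 0.05 s, during which the arm holds its last target.

## Working session

There is one attempt and no reset: what is moved stays moved. The work goes in short steps, Python scripts to look and compute and a tool call to move; the robot and the scene stay as the last step left them, time stands still between calls to the robot, and variables do not carry over. Pictures are saved under pics/ and viewed, and the job is handed in when it is done.

Besides the shell and the picture viewer there is one more tool, called after "Emit:" by a JSON object that holds its "api" and its "payload", one argument or row to a line. arm_command: Moves the arm, as the interface text tells. Its arguments: {"type":"object","properties":{"plan":{"type":"array","items":{"type":"object","properties":{"jaw":{"type":"number"},"travel":{"type":"array","items":{"type":"number"}},"twist":{"type":"number"}}}}},"required":["plan"]}

```bash
mkdir -p pics; cat > h.py <<'E'
import numpy as np, cv2
from workcell import bot
def ray(s,u,v):
    K=np.array(s["K"]);T=np.array(s["pose"])
    d=T[:3,:3]@np.linalg.solve(K,[u,v,1.]);return T[:3,3],d
def at(s,u,v,z=0):
    o,d=ray(s,u,v);return o+d*(z-o[2])/d[2]
def proj(s,p):
    T=np.linalg.inv(np.array(s["pose"]));c=T[:3,:3]@np.array(p,float)+T[:3,3];q=np.array(s["K"])@c;return q[:2]/q[2]
E
python3 - <<'E'
from h import *
print(bot.observe())
for n in("side","top"):
    s=bot.snapshot(n);cv2.imwrite(f"pics/{n}0.png",s["frame"]);print(n,np.array(s["pose"]).round(2).tolist(),np.array(s["K"]).round(1).tolist())
    for t in("carton","bay","pen_cup","spool","glue"):
        print(t,[(round(d["p"],2),np.round(d["position"]).tolist(),proj(s,d["position"]).round().tolist()) for d in bot.spot_in(t,s)])
E
```

```text
{'clock': 0.0, 'joint_positions': array([ 1.31100490e+00,  4.23829141e-01,  1.63068686e+00, -2.62605717e-07,
        1.08855523e+00, -1.90157902e-02]), 'qd': array([-0.00021291,  0.00077397, -0.00155456,  0.00104499,  0.00087426,
       -0.00085673]), 'tau': array([ 1.48952236e-03, -5.44621575e+01, -2.73665768e+01,  6.44245720e-02,
        2.28549406e-02, -1.50837327e-04]), 'eef_pos': array([148.88019588, 606.44991023, 221.91021737]), 'eef_rot': array([-1.02610926e-04,  1.20097135e-01,  9.92761871e-01, -7.32133362e-04]), 'ft_force': array([-0.40764293,  0.16802137, -0.48788305]), 'moment': array([0.01239696, 0.01977874, 0.02235932]), 'width': 87.52451395275466}
side [[0.9, -0.23, 0.38, 224.78], [-0.44, -0.48, 0.76, -554.1], [0.01, -0.85, -0.53, 503.87], [0.0, 0.0, 0.0, 1.0]] [[385.9, 0.0, 250.1], [0.0, 385.9, 186.3], [0.0, 0.0, 1.0]]
carton [(0.89, [407.0, 282.0, 98.0], [163.0, 144.0]), (0.58, [556.0, 110.0, 141.0], [252.0, 145.0]), (0.57, [449.0, 173.0, 105.0], [195.0, 157.0])]
bay [(0.67, [541.0, -72.0, 50.0], [287.0, 228.0])]
pen_cup [(0.87, [714.0, -26.0, 83.0], [348.0, 181.0])]
spool [(0.56, [667.0, 109.0, 28.0], [293.0, 179.0])]
glue [(0.69, [555.0, 112.0, 139.0], [251.0, 145.0]), (0.66, [422.0, 74.0, 57.0], [200.0, 201.0])]
top [[0.0, -0.99, 0.17, 400.41], [-1.0, -0.0, 0.0, 80.26], [-0.0, -0.17, -0.99, 859.27], [0.0, 0.0, 0.0, 1.0]] [[352.0, 0.0, 255.0], [0.0, 352.0, 193.0], [0.0, 0.0, 1.0]]
carton [(0.87, [456.0, 184.0, 159.0], [204.0, 225.0]), (0.64, [555.0, 137.0, 235.0], [226.0, 167.0])]
bay [(0.9, [568.0, -60.0, 51.0], [317.0, 181.0])]
pen_cup [(0.85, [710.0, -13.0, 93.0], [298.0, 117.0]), (0.68, [424.0, 83.0, 95.0], [255.0, 243.0])]
spool []
glue [(0.71, [426.0, 83.0, 95.0], [255.0, 242.0])]
```

View pics/side0.png

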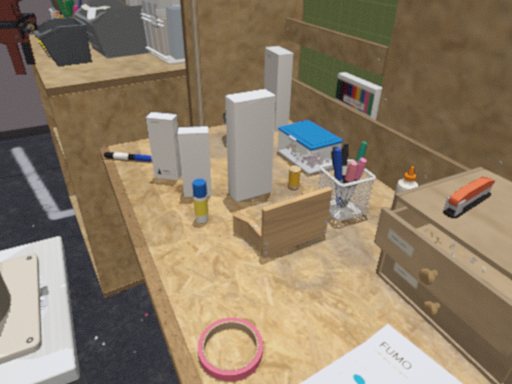

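View pics/top0.png

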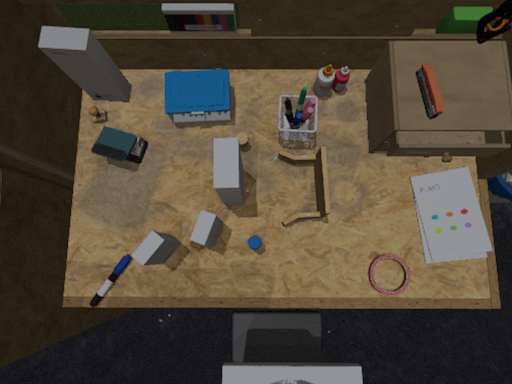

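The top view shows these candidates for the carton:
- (228,170): tall box at the bay mouth.
- (205,228) and (153,248): short boxes.
- (90,62): tall box at the back left, to be ignored.

I choose (228,170). Next I'll make a close crop and measure it.

```bash
python3 - <<'E'
from h import *
s=bot.snapshot("top");f=s["frame"]
c=cv2.resize(f[110:255,185:345],None,fx=5,fy=4.1,interpolation=cv2.INTER_CUBIC)
c=cv2.resize(f[110:255,185:345],None,fx=4,fy=4,interpolation=cv2.INTER_CUBIC);cv2.imwrite("pics/topc.png",c)
s=bot.snapshot("side");f=s["frame"]
c=cv2.resize(f[80:265,145:345],None,fx=3.2,fy=3.2,interpolation=cv2.INTER_CUBIC);cv2.imwrite("pics/sidec.png",c)
E
```

```text
(no output)
```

View pics/topc.png

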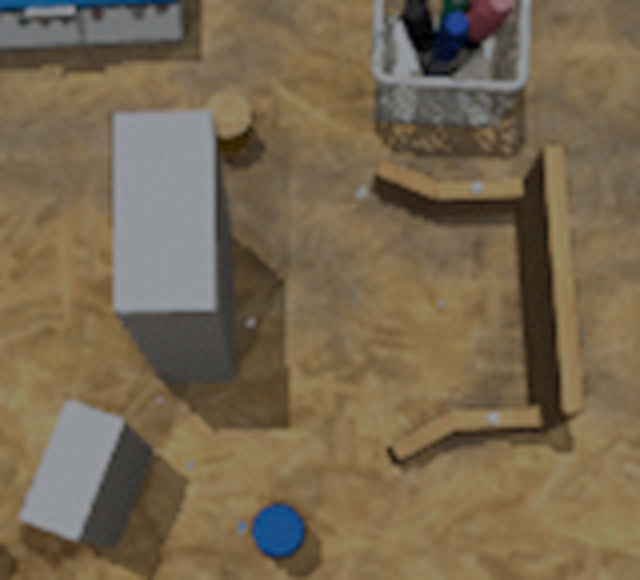

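View pics/sidec.png

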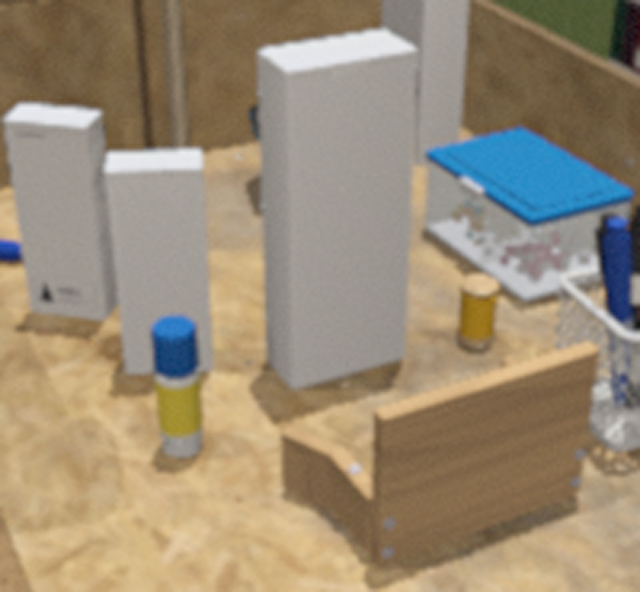

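```bash
python3 - <<'E'
from h import *
t=bot.snapshot("top");s=bot.snapshot("side")
def T(x,y,z):return at(t,185+x/4-.4,110+y/4-.4,z)[:2].round(1)
def S(x,y,z):return at(s,145+x/3.2-.35,80+y/3.2-.35,z)[:2].round(1)
print("carton top",[T(*p,238).tolist() for p in((113,113),(210,112),(217,310),(115,310))])
print("base",T(168,382,0),T(236,378,0),"side",S(268,360,0),S(290,388,0),S(405,360,0))
print("sidetop",[S(*p,238).tolist() for p in((258,50),(272,72),(416,48),(388,33))])
print("board top inner/outer",[T(*p,110).tolist() for p in((543,148),(565,412),(563,146),(581,412))])
print("board top side",[S(*p,110).tolist() for p in((376,410),(597,348))],S(376,560,0),S(578,510,0))
print("cheek far inner",T(525,198,45),T(440,199,45),T(376,178,45),"near",T(540,410,45),T(458,410,45),T(388,450,45))
print("board base inner",T(516,210,0),T(530,400,0))
print("glue",T(279,530,95),"spool",T(232,113,48), S(180,450,0),S(475,345,0))
print("small box",[T(*p,150).tolist() for p in((72,400),(127,420),(78,545),(22,520))])
for n,p in(("glue",t),("spool",s)):print(n,[d["position"] for d in bot.spot_in(n,p)])
E
```

```text
carton top [[610.2, 161.4], [610.9, 116.7], [518.2, 112.3], [518.0, 158.2]]
base [518.  154.2] [520.7 112.4] side [520.6 160.7] [520.2 119.9] [612.9 116.6]
sidetop [[519.9, 161.4], [511.9, 120.4], [614.2, 121.8], [611.9, 156.1]]
board top inner/outer [[634.2, -59.9], [487.7, -67.8], [635.4, -71.0], [487.8, -76.3]]
board top side [[489.6, -67.1], [637.6, -67.5]] [492.1 -67.9] [628.2 -82.2]
cheek far inner [623.4 -60.5] [622.6  -9.9] [635.5  28.2] near [496.4 -66.1] [496.2 -18.5] [472.7  22.3]
board base inner [628.  -62.5] [507.8 -68.2]
glue [425.   84.8] spool [674.7 114.7] [423.6  84.6] [671.2 112.1]
small box [[488.1, 189.9], [478.0, 161.7], [415.3, 184.7], [427.6, 213.1]]
glue [[427.1, 83.0, 96.2], [566.7, -63.2, 48.3]]
spool [[669.9, 108.7, 29.3]]
```

Findings so far:
- **Carton:** centre near (564,137), yaw about 0.04.
- **Bay:** home near (559,-41), yaw about 0.045.

Before choosing the push orientation I need to see the gripper's shape, because the body overhang against a tall carton matters.

Emit:
{"api": "arm_command", "payload": {
  "plan": [
    {"jaw": 87.8,"travel": [0,0,-15],"twist": -8},
    {"jaw": 87.8,"travel": [0,0,-15],"twist": -8},
    {"jaw": 87.8,"travel": [-45,-22,0],"twist": 0},
    {"jaw": 87.8,"travel": [-45,-22,0],"twist": 0},
    {"jaw": 87.8,"travel": [-45,-22,0],"twist": 0},
    {"jaw": 87.8,"travel": [-45,-22,0],"twist": 0},
    {"jaw": 87.8,"travel": [-45,-22,0],"twist": 0},
    {"jaw": 87.8,"travel": [-45,-22,0],"twist": 0},
    {"jaw": 87.8,"travel": [-45,-22,0],"twist": 0},
    {"jaw": 87.8,"travel": [-45,-22,0],"twist": 0},
    {"jaw": 87.8,"travel": [-45,-22,0],"twist": 0},
    {"jaw": 87.8,"travel": [0,-20,0],"twist": 0},
    {"jaw": 87.8,"travel": [0,0,0],"twist": 0}
  ]
}}

```text
clock: 2.52
eef_pos: [561.5, 403.3, 252.3]
eef_rot: [-0.001, -0.018, 1.0, -0.0]
ft_force: [0.6, -1.0, 0.1]
width: 87.6
```

```bash
python3 - <<'E'
from h import *
from scipy.spatial.transform import Rotation as R
o=bot.observe();q=o["eef_rot"];print(o["clock"],o["eef_pos"],R.from_quat([q[1],q[2],q[3],q[0]]).as_matrix().round(3).tolist(),o["ft_force"])
for n in("side","top"):
    s=bot.snapshot(n);cv2.imwrite(f"pics/{n}1.png",cv2.resize(s["frame"],None,fx=1.5,fy=1.5));
E
```

```text
2.525 [561.50113169 403.33977717 252.31889198] [[-0.999, -0.037, -0.001], [-0.037, 0.999, -0.001], [0.001, -0.001, -1.0]] [ 0.58704997 -1.03976399  0.11397566]
```

View pics/side1.png

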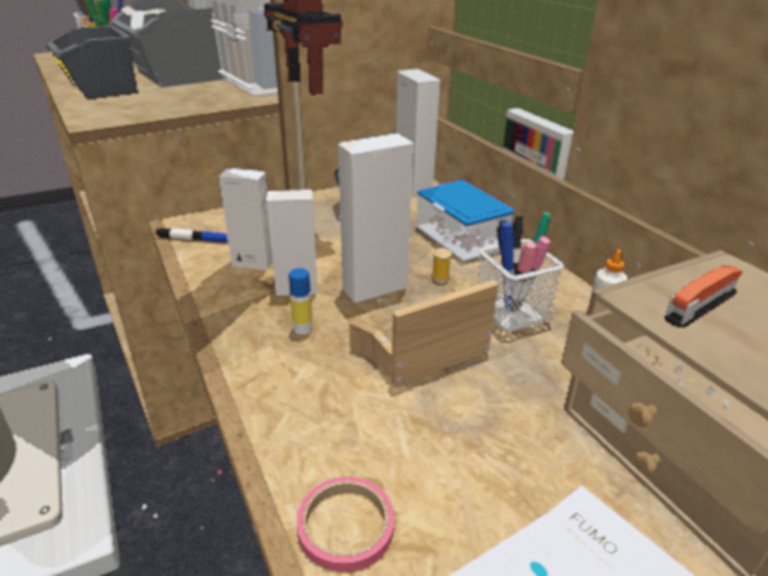

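View pics/top1.png

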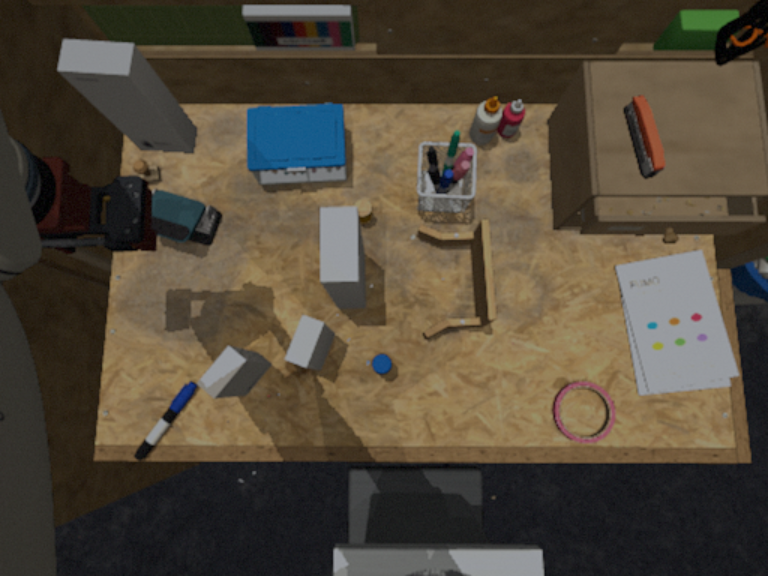

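```bash
python3 - <<'E'
from h import *
s=bot.snapshot("side");f=s["frame"][0:110,150:270]
a=cv2.resize(np.clip(f.astype(float)*1.8,0,255).astype(np.uint8),None,fx=5,fy=5,interpolation=cv2.INTER_CUBIC);cv2.imwrite("pics/g1.png",a)
p=bot.observe()["eef_pos"];print(proj(s,p))
for d in((0,57,0),(0,-57,0),(0,57,-80),(0,-57,80),(0,-89,80),(0,89,80),(37,0,80),(-37,-89,80),(-37,-37,80)):print(d,(proj(s,p+np.array(d))-[150,0])*5)
s=bot.snapshot("top");f=s["frame"][90:190,0:150]
a=cv2.resize(np.clip(f.astype(float)*2,0,255).astype(np.uint8),None,fx=5,fy=5,interpolation=cv2.INTER_CUBIC);cv2.imwrite("pics/g2.png",a)
for d in((0,0,0),(0,-57,0),(0,-57,80),(0,-89,80),(37,-89,80),(-37,-89,80),(-37,-37,80)):print(d,(proj(s,p+np.array(d))-[0,90])*5)
E
```

```text
[202.61656842  58.44378778]
(0, 57, 0) [226.14217038 267.62156132]
(0, -57, 0) [303.40471259 319.06772719]
(0, 57, -80) [236.08757749 415.63948746]
(0, -57, 80) [295.22159072 145.28272483]
(0, -89, 80) [320.47428486 157.4425166 ]
(0, 89, 80) [195.36597607  97.19979655]
(37, 0, 80) [323.91454534 119.75805898]
(-37, -89, 80) [243.31849323 163.96990687]
(-37, -37, 80) [205.71035492 143.95340106]
(0, 0, 0) [369.79412291 356.18113422]
(0, -57, 0) [529.66837111 356.77711664]
(0, -57, 80) [421.25908512 290.25576089]
(0, -89, 80) [523.98671129 290.62041865]
(37, -89, 80) [533.09357008 177.17965658]
(-37, -89, 80) [514.66815578 406.69820819]
(-37, -37, 80) [345.82982592 406.04608974]
```

View pics/g1.png

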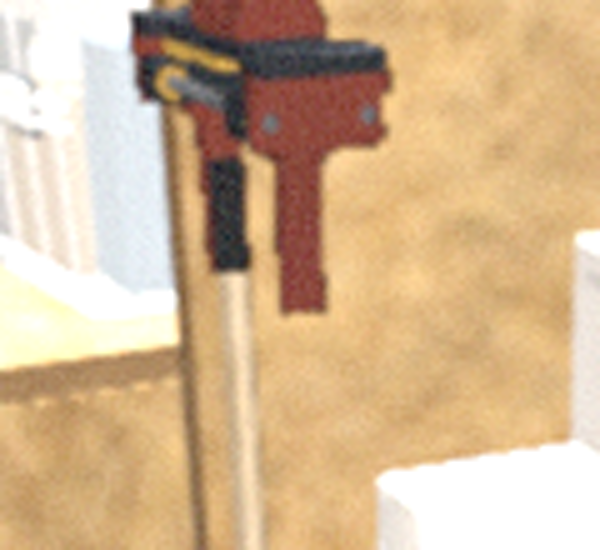

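View pics/g2.png

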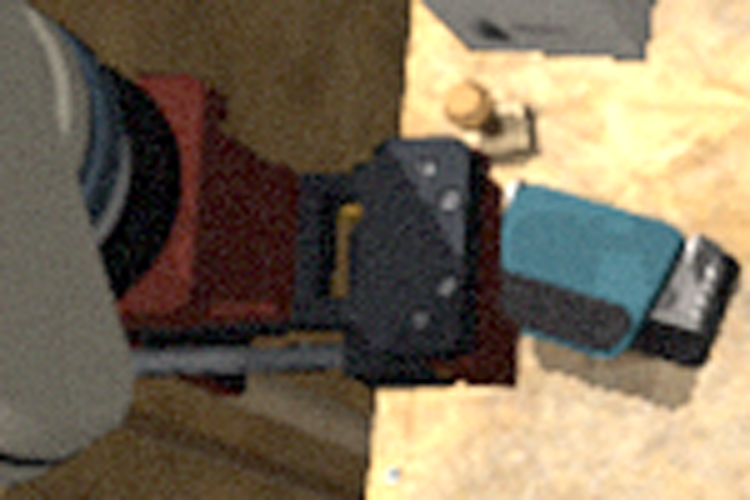

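The pictures show the jaw carriage plate, 75 mm wide, overhanging the fingers by about 30 mm in every direction. It sits about 80 mm above the tips. With the tool pointing down, the fingers alone can't reach the base of a 238 mm carton before the body hits it at 85 mm. I'll check the geometry and look at the loose items that the fingers could hold as a low extension.

```bash
python3 - <<'E'
from h import *
t=bot.snapshot("top");s=bot.snapshot("side")
e=lambda f,k:cv2.resize(np.clip(f.astype(float)*1.5,0,255).astype(np.uint8),None,fx=k,fy=k,interpolation=cv2.INTER_CUBIC)
a=e(t["frame"][205:310,80:240],4.5);cv2.imwrite("pics/pen_t.png",a)
a=e(s["frame"][100:235,95:275],4);cv2.imwrite("pics/pen_s.png",a)
T=lambda x,y,z=0:at(t,x,y,z)[:2].round()
print("pen ends top",T(130,257,8),T(92,303,8),"side",at(s,104,155,8),at(s,152,160,8))
print("ring",T(370,275),T(410,275),T(390,254),T(390,295),"disp",T(95,145,30),T(147,150,30))
E
```

```text
pen ends top [391. 381.] [285. 463.] side [281.50555882 468.09224549   8.        ] [393.22132245 383.17919327   8.        ]
ring [ 352. -190.] [ 352. -285.] [ 401. -240.] [ 306. -235.] disp [661. 477.] [649. 349.]
```

View pics/pen_t.png

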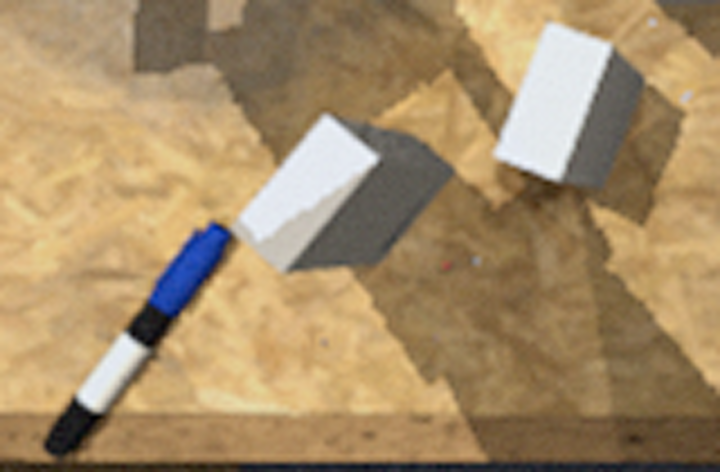

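View pics/pen_s.png

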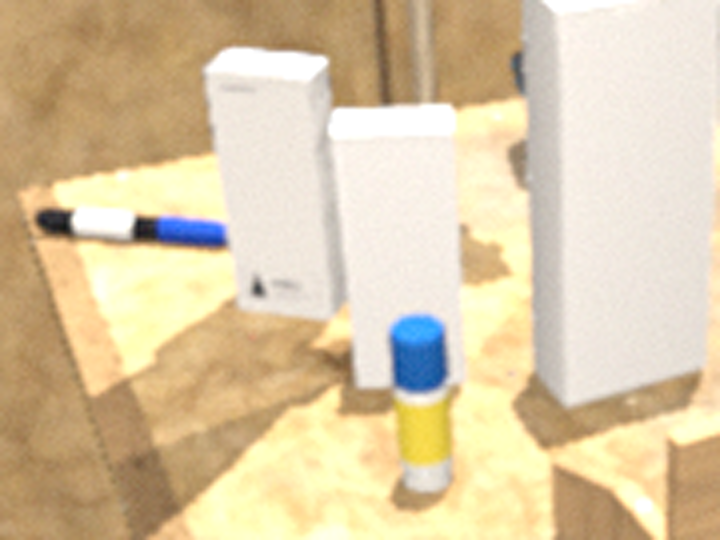

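```bash
python3 - <<'E'
from h import *
t=bot.snapshot("top");s=bot.snapshot("side")
T=lambda x,y,z=0:at(t,80+x/4.5-.4,205+y/4.5-.4,z)[:2].round().tolist()
S=lambda x,y,z=0:at(s,95+x/4-.4,100+y/4-.4,z)[:2].round().tolist()
print("box1 base side",S(355,388),S(462,380),"top base",T(603,188),T(558,183),T(645,80))
print("box2 base side",S(238,308),S(337,318),"top base",T(375,265),T(452,175))
for h in(120,140,160,180):
  print(h,"b1 top",[T(*p,h) for p in((548,22),(612,45),(562,182),(497,157))],[S(*p,h) for p in((330,118),(342,140),(455,128))])
  print(h,"b2 top",[T(*p,h) for p in((325,115),(380,158),(290,270),(238,220))],[S(*p,h) for p in((205,65),(225,75),(327,70))])
print("pen",T(222,232,8),T(55,445,8),T(205,225,8),T(228,240,8),T(80,400,16),T(105,412,16), T(127,333,16),T(152,350,16))
E
```

```text
box1 base side [418.0, 189.0] [477.0, 170.0] top base [417.0, 184.0] [420.0, 208.0] [475.0, 162.0]
box2 base side [379.0, 308.0] [432.0, 269.0] top base [376.0, 304.0] [424.0, 265.0]
120 b1 top [[492.0, 197.0], [481.0, 167.0], [418.0, 188.0], [429.0, 219.0]] [[449.0, 302.0], [446.0, 268.0], [512.0, 256.0]]
120 b2 top [[448.0, 300.0], [428.0, 273.0], [377.0, 312.0], [400.0, 337.0]] [[400.0, 418.0], [408.0, 396.0], [470.0, 376.0]]
140 b1 top [[490.0, 194.0], [479.0, 164.0], [417.0, 185.0], [428.0, 215.0]] [[437.0, 257.0], [434.0, 225.0], [497.0, 213.0]]
140 b2 top [[447.0, 294.0], [427.0, 268.0], [378.0, 306.0], [400.0, 330.0]] [[391.0, 368.0], [398.0, 346.0], [457.0, 328.0]]
160 b1 top [[487.0, 191.0], [477.0, 162.0], [417.0, 182.0], [427.0, 211.0]] [[426.0, 212.0], [423.0, 182.0], [482.0, 171.0]]
160 b2 top [[445.0, 288.0], [427.0, 263.0], [378.0, 299.0], [400.0, 323.0]] [[382.0, 317.0], [389.0, 297.0], [444.0, 279.0]]
180 b1 top [[485.0, 188.0], [475.0, 160.0], [416.0, 180.0], [427.0, 208.0]] [[414.0, 168.0], [411.0, 139.0], [467.0, 129.0]]
180 b2 top [[444.0, 282.0], [426.0, 257.0], [379.0, 293.0], [400.0, 316.0]] [[373.0, 266.0], [379.0, 247.0], [431.0, 231.0]]
pen [393.0, 384.0] [284.0, 464.0] [397.0, 393.0] [389.0, 381.0] [308.0, 449.0] [302.0, 436.0] [341.0, 427.0] [333.0, 414.0]
```

Emit:
{"api": "arm_command", "payload": {
  "plan": [
    {"jaw": 16,"travel": [0,0,0],"twist": 0},
    {"jaw": 16,"travel": [0,0,0],"twist": 0},
    {"jaw": 16,"travel": [0,0,0],"twist": 0},
    {"jaw": 16,"travel": [0,0,0],"twist": 0}
  ]
}}

```text
clock: 3.42
eef_pos: [562.1, 404.7, 252.7]
eef_rot: [-0.0, -0.019, 1.0, 0.0]
ft_force: [-0.2, 0.0, -0.2]
width: 51.1
```

```bash
python3 - <<'E'
from h import *
s=bot.snapshot("side");f=s["frame"][0:110,150:270]
a=cv2.resize(np.clip(f.astype(float)*1.8,0,255).astype(np.uint8),None,fx=5,fy=5,interpolation=cv2.INTER_CUBIC)
s=bot.snapshot("top");f=s["frame"][90:190,0:150]
b=cv2.resize(np.clip(f.astype(float)*2,0,255).astype(np.uint8),None,fx=5,fy=5,interpolation=cv2.INTER_CUBIC);
cv2.imwrite("pics/g3.png",a);cv2.imwrite("pics/g4.png",b);print(bot.observe()["width"])
E
```

```text
43.293909490621814
```

View pics/g3.png

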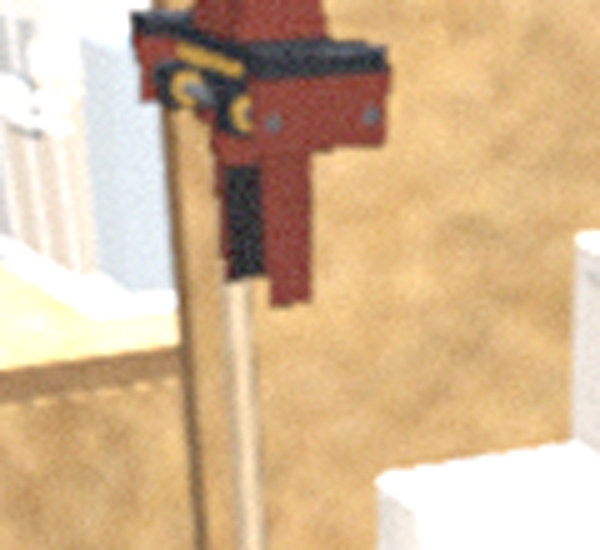

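View pics/g4.png

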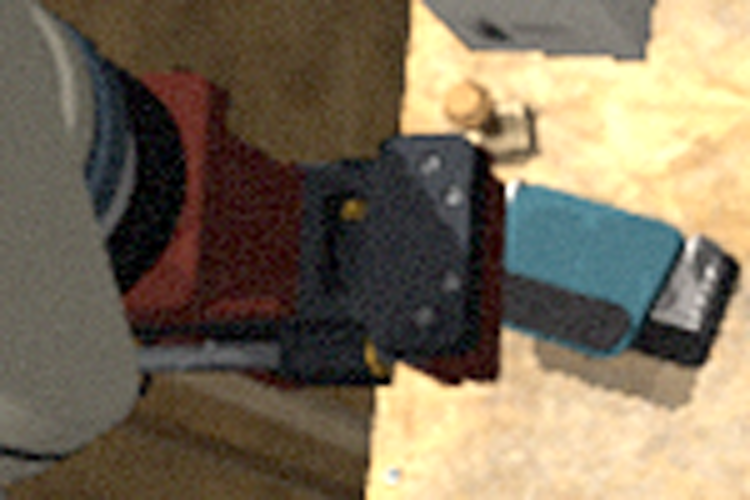

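```bash
python3 - <<'E'
from h import *
t=bot.snapshot("top");s=bot.snapshot("side")
for p in((105,160),(190,128),(150,142)):print(p,at(s,*p,0)[:2].round())
print("top",at(t,75,70)[:2],at(t,65,300)[:2],at(t,70,200)[:2])
# height of counter front-right top corner: try pixel (48,85),(185,73)
b=at(s,107,160,0)
for z in(0,50,100,150,200,250):print(z,proj(s,(b[0],b[1],z)).round(),proj(s,(b[0]+300,b[1]-0,z)).round())
cv2.imwrite("pics/s2.png",cv2.resize(s["frame"][0:240,0:260],None,fx=3,fy=2.5*1.0,interpolation=cv2.INTER_CUBIC))
E
```

```text
(105, 160) [280. 453.]
(190, 128) [559. 560.]
(150, 142) [418. 512.]
top [876.22589094 561.47480656] [290.60391504 531.2536429 ] [529.05718583 541.94212966]
0 [107. 160.] [210. 140.]
50 [103. 143.] [209. 124.]
100 [100. 126.] [208. 108.]
150 [ 96. 108.] [207.  91.]
200 [91. 88.] [206.  73.]
250 [87. 67.] [205.  55.]
```

View pics/s2.png

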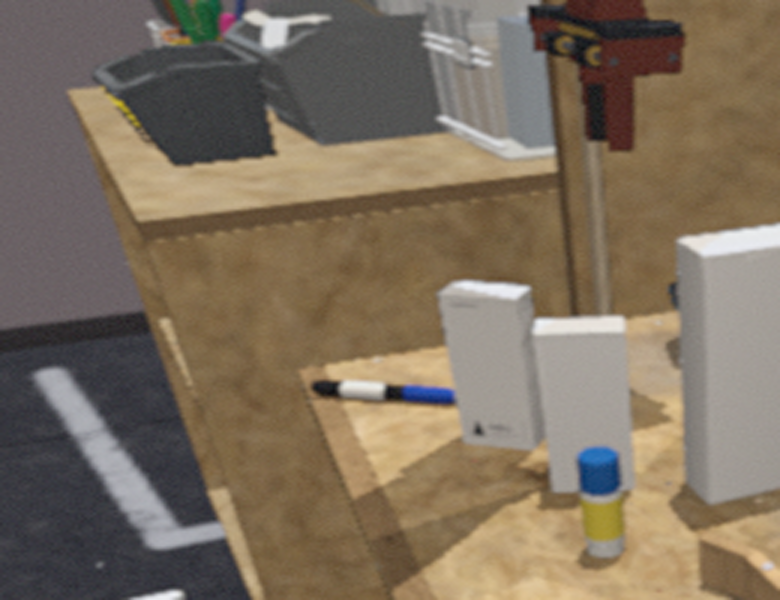

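```bash
python3 - <<'E'
from h import *
t=bot.snapshot("top");s=bot.snapshot("side")
for fl in(-700,-800,-900):
    b=at(s,103,288,fl)
    o,d=ray(s,50,90); k=((b-o)[:2]@d[:2])/(d[:2]@d[:2]);print(fl,b.round(),(o+k*d).round(), proj(t,b),at(t,100,340,fl)[:2].round())
E
```

```text
-700 [ 181.  713. -700.] [186. 713. 131.] [107.9670399  305.25870988] [ 40. 736.]
-800 [ 177.  818. -800.] [183. 818. 100.] [ 93.94573167 302.7944601 ] [ 17. 778.]
-900 [ 173.  923. -900.] [180. 924.  69.] [ 81.54879814 300.61569473] [ -6. 820.]
```

Emit:
{"api": "arm_command", "payload": {
  "plan": [
    {"jaw": 50,"travel": [50,9,0],"twist": 0},
    {"jaw": 50,"travel": [50,9,0],"twist": 0},
    {"jaw": 50,"travel": [50,9,0],"twist": 0},
    {"jaw": 50,"travel": [50,9,0],"twist": 0},
    {"jaw": 50,"travel": [49,9,0],"twist": 0},
    {"jaw": 50,"travel": [0,0,35],"twist": 9.65},
    {"jaw": 50,"travel": [0,0,35],"twist": 9.65},
    {"jaw": 50,"travel": [0,0,35],"twist": 9.65},
    {"jaw": 50,"travel": [0,0,35],"twist": 9.65},
    {"jaw": 50,"travel": [0,0,20],"twist": 0},
    {"jaw": 50,"travel": [0,0,0],"twist": 0},
    {"jaw": 50,"travel": [0,0,0],"twist": 0}
  ]
}}

```text
clock: 5.22
eef_pos: [312.0, 440.6, 93.5]
eef_rot: [0.0, 0.312, 0.95, 0.001]
ft_force: [0.3, -0.0, -0.3]
width: 50.0
```

```bash
cat >> h.py <<'E'
from scipy.spatial.transform import Rotation as R
def st():
    o=bot.observe();q=o["eef_rot"];M=R.from_quat([q[1],q[2],q[3],q[0]]).as_matrix()
    print(round(o["clock"],2),o["eef_pos"].round(1),"tool y deg",np.degrees(np.arctan2(M[1,1],M[0,1])).round(2),o["ft_force"].round(1),"w",round(o["width"],1),"q",o["joint_positions"].round(2));return o,M
E
python3 - <<'E'
from h import *
o,M=st()
e=lambda f,k:cv2.resize(np.clip(f.astype(float)*1.6,0,255).astype(np.uint8),None,fx=k,fy=k,interpolation=cv2.INTER_CUBIC)
s=bot.snapshot("side");t=bot.snapshot("top")
cv2.imwrite("pics/s3.png",e(s["frame"][60:240,60:260],3));cv2.imwrite("pics/t3.png",e(t["frame"][160:320,30:230],3))
E
```

```text
5.22 [312.  440.6  93.5] tool y deg 53.61 [ 0.3 -0.  -0.3] w 50.0 q [ 0.93  0.49  1.9  -0.    0.75 -0.  ]
```

View pics/s3.png

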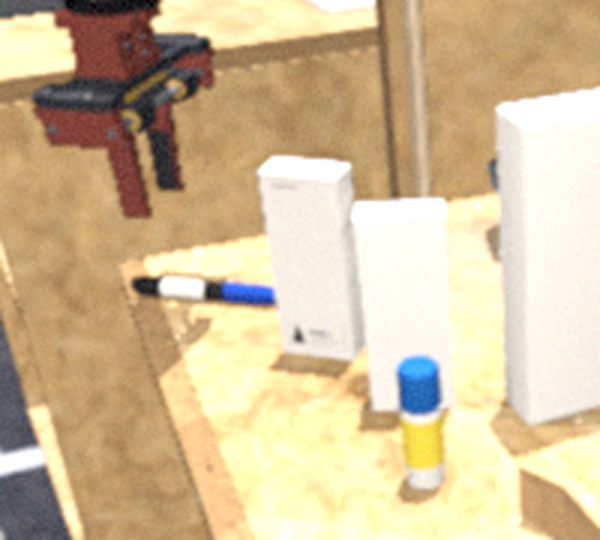

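View pics/t3.png

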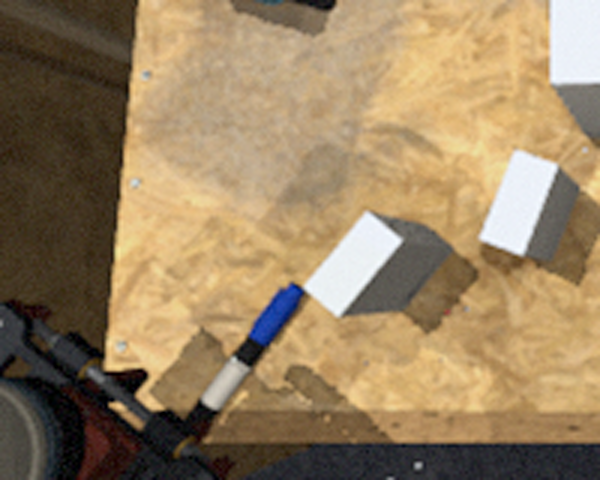

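Emit:
{"api": "arm_command", "payload": {
  "plan": [
    {"jaw": 50,"travel": [0,0,35],"twist": 0},
    {"jaw": 50,"travel": [0,0,35],"twist": 0},
    {"jaw": 50,"travel": [0,0,18],"twist": 0},
    {"jaw": 50,"travel": [0,0,0],"twist": 0},
    {"jaw": 5,"travel": [0,0,0],"twist": 0},
    {"jaw": 5,"travel": [0,0,0],"twist": 0},
    {"jaw": 5,"travel": [0,0,0],"twist": 0},
    {"jaw": 5,"travel": [0,0,0],"twist": 0},
    {"jaw": 5,"travel": [0,0,0],"twist": 0}
  ]
}}

```text
clock: 6.45
eef_pos: [311.8, 440.4, 5.3]
eef_rot: [0.0, 0.312, 0.95, 0.0]
ft_force: [0.4, -0.7, 6.1]
width: 17.0
```

```bash
python3 - <<'E'
from h import *
o,M=st()
e=lambda f,k:cv2.resize(np.clip(f.astype(float)*1.6,0,255).astype(np.uint8),None,fx=k,fy=k,interpolation=cv2.INTER_CUBIC)
s=bot.snapshot("side");cv2.imwrite("pics/s4.png",e(s["frame"][60:240,60:260],3))
E
```

```text
6.45 [311.8 440.4   5.3] tool y deg 53.6 [ 0.4 -0.7  6.1] w 17.0 q [ 0.93  0.64  1.92 -0.    0.58 -0.  ]
```

View pics/s4.png

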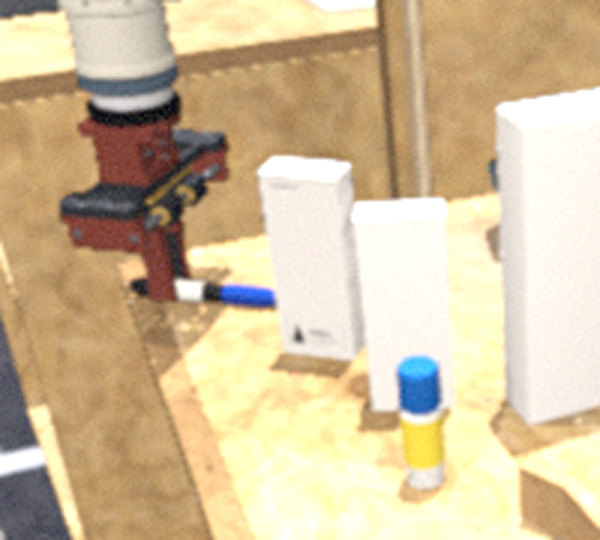

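Emit:
{"api": "arm_command", "payload": {
  "plan": [
    {"jaw": 5,"travel": [0,0,-10],"twist": 0},
    {"jaw": 5,"travel": [0,0,-30],"twist": 0},
    {"jaw": 5,"travel": [0,0,-40],"twist": 0},
    {"jaw": 5,"travel": [0,0,0],"twist": 0}
  ]
}}

```text
clock: 7.0
eef_pos: [312.8, 441.8, 87.7]
eef_rot: [0.001, 0.312, 0.95, 0.003]
ft_force: [0.5, 0.8, 0.1]
width: 17.8
```

```bash
python3 - <<'E'
from h import *
o,M=st()
e=lambda f,k:cv2.resize(np.clip(f.astype(float)*1.6,0,255).astype(np.uint8),None,fx=k,fy=k,interpolation=cv2.INTER_CUBIC)
s=bot.snapshot("side");cv2.imwrite("pics/s5.png",e(s["frame"][60:240,60:260],3))
t=bot.snapshot("top");cv2.imwrite("pics/t5.png",e(t["frame"][160:320,30:230],3))
E
```

```text
7.0 [312.8 441.8  87.7] tool y deg 53.6 [0.5 0.8 0.1] w 17.8 q [ 0.93  0.5   1.9   0.    0.74 -0.  ]
```

View pics/s5.png

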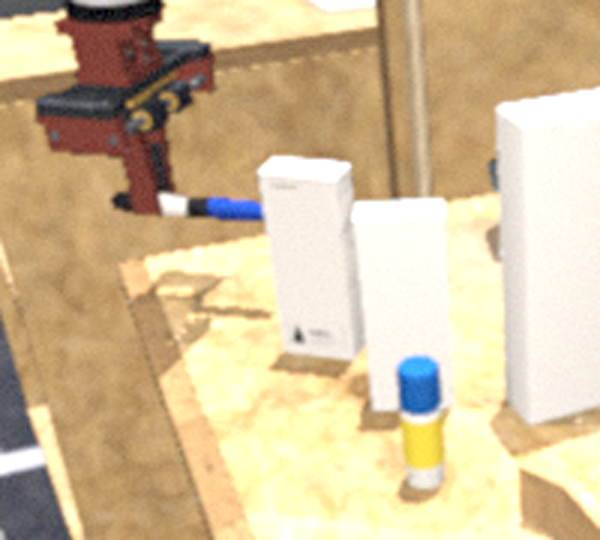

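View pics/t5.png

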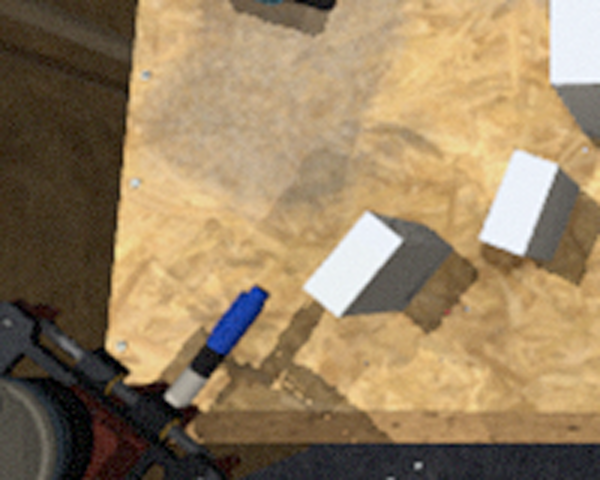

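The pen is loose and held firmly: its blue end is at (260,290) in the top crop and level in the side crop. Next I'll lift it, carry it behind the carton and turn it toward the bay.

Emit:
{"api": "arm_command", "payload": {
  "plan": [
    {"jaw": 5,"travel": [0,0,-46],"twist": 0},
    {"jaw": 5,"travel": [0,0,-46],"twist": 0},
    {"jaw": 5,"travel": [-43,6.5,0],"twist": 0},
    {"jaw": 5,"travel": [-43,6.5,0],"twist": 0},
    {"jaw": 5,"travel": [-43,6.5,0],"twist": 0},
    {"jaw": 5,"travel": [-43,6.5,0],"twist": 0},
    {"jaw": 5,"travel": [-43,6.5,0],"twist": 0},
    {"jaw": 5,"travel": [-43,6.5,0],"twist": 0},
    {"jaw": 5,"travel": [-43,6.5,0],"twist": 0},
    {"jaw": 5,"travel": [0,0,0],"twist": 9.3},
    {"jaw": 5,"travel": [0,0,0],"twist": 9.3},
    {"jaw": 5,"travel": [0,0,0],"twist": 9.3},
    {"jaw": 5,"travel": [0,0,0],"twist": 9.3},
    {"jaw": 5,"travel": [0,0,0],"twist": 9.3},
    {"jaw": 5,"travel": [0,0,0],"twist": 9.3},
    {"jaw": 5,"travel": [0,0,0],"twist": 9.3},
    {"jaw": 5,"travel": [0,0,0],"twist": 0}
  ]
}}

```text
clock: 9.22
eef_pos: [580.0, 297.7, 175.0]
eef_rot: [-0.0, 0.774, 0.633, -0.001]
ft_force: [-0.2, 0.1, 0.2]
width: 18.0
```

```bash
python3 - <<'E'
from h import *
o,M=st()
e=lambda f,k:cv2.resize(np.clip(f.astype(float)*1.6,0,255).astype(np.uint8),None,fx=k,fy=k,interpolation=cv2.INTER_CUBIC)
s=bot.snapshot("side");cv2.imwrite("pics/s6.png",e(s["frame"][40:260,100:360],3))
t=bot.snapshot("top");cv2.imwrite("pics/t6.png",e(t["frame"][60:260,60:320],3))
E
```

```text
9.22 [580.  297.7 175. ] tool y deg -11.41 [-0.2  0.1  0.2] w 18.0 q [ 0.46  0.52  1.6  -0.    1.03  0.66]
```

View pics/s6.png

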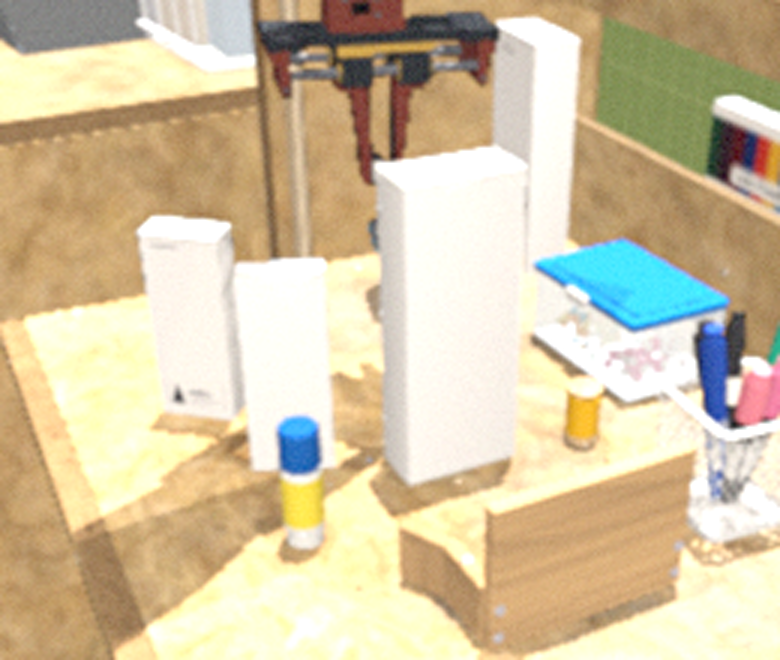

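View pics/t6.png

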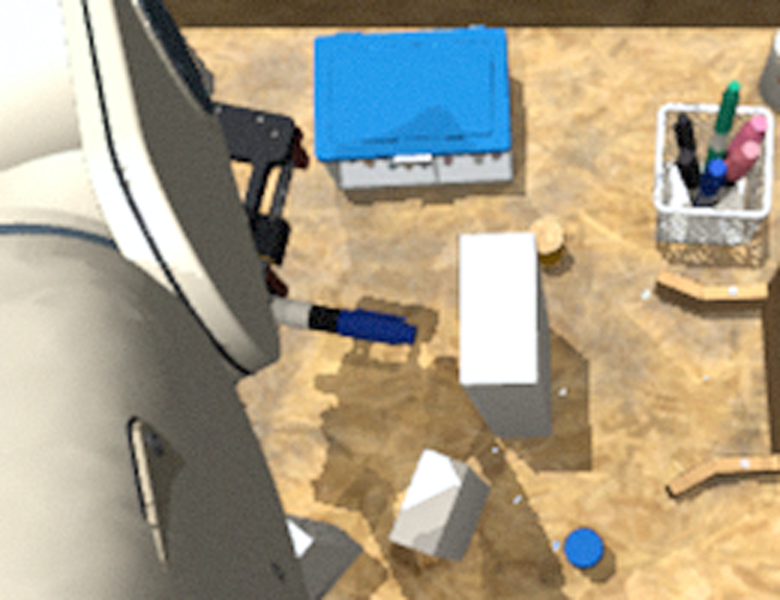

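```bash
python3 - <<'E'
from h import *
o,M=st();t=bot.snapshot("top")
p=at(t,198,170.5,178);c=o["eef_pos"];d=(p-c)[:2];print(p,d,np.hypot(*d),np.degrees(np.arctan2(d[1],d[0])))
E
```

```text
9.32 [580.3 297.8 175.5] tool y deg -11.3 [ 1.  -1.   1.2] w 17.1 q [ 0.46  0.52  1.6  -0.    1.03  0.65]
[562.75323916 197.0366003  178.        ] [ -17.55863196 -100.79429882] 102.31224868287057 -99.8819111458606
```

```bash
python3 - <<'E'
from h import *
t=bot.snapshot("top");s=bot.snapshot("side")
print(at(t,175,122.5)[:2],at(t,230,121)[:2])
for z in(50,70,90):print(z,at(t,166,113,z)[:2],at(t,229.5,112,z)[:2],at(s,100+535/3,40+265/3,z)[:2],at(s,100+632/3,40+325/3,z)[:2])
E
```

```text
[731.3874194  290.74525326] [735.91085221 149.5424481 ]
50 [736.31831081 301.44817416] [739.3849791  147.11663559] [755.94691628 338.43363871] [768.80699203 190.02984683]
70 [728.01686905 295.98189424] [731.00774866 145.46445724] [732.54075877 299.10361474] [744.83414535 157.23935048]
90 [719.7154273  290.51561432] [722.63051822 143.81227888] [709.13460125 259.77359077] [720.86129867 124.44885413]
```

Emit:
{"api": "arm_command", "payload": {
  "plan": [
    {"jaw": 5,"travel": [0,0,0],"twist": 6.6},
    {"jaw": 5,"travel": [-16.7,19.8,0],"twist": 0},
    {"jaw": 5,"travel": [0,0,45],"twist": 0},
    {"jaw": 5,"travel": [0,0,45],"twist": 0},
    {"jaw": 5,"travel": [0,0,45],"twist": 0},
    {"jaw": 5,"travel": [0,0,22],"twist": 0},
    {"jaw": 5,"travel": [0,0,8],"twist": 0},
    {"jaw": 5,"travel": [0,0,0],"twist": 0}
  ]
}}

```text
clock: 10.48
eef_pos: [595.1, 276.4, 12.3]
eef_rot: [0.0, 0.809, 0.587, 0.0]
ft_force: [0.1, -0.1, 0.2]
width: 17.7
```

```bash
cat > look.py <<'E'
from h import *
import sys
def look(n):
    o,M=st()
    e=lambda f,k:cv2.resize(np.clip(f.astype(float)*1.6,0,255).astype(np.uint8),None,fx=k,fy=k,interpolation=cv2.INTER_CUBIC)
    s=bot.snapshot("side");t=bot.snapshot("top")
    a=e(t["frame"][100:260,140:340],4);b=e(s["frame"][80:265,145:345],3.2)
    cv2.imwrite(f"pics/t{n}.png",a);cv2.imwrite(f"pics/s{n}.png",b)
    # top face: bright region
    return o,t,s
def tp(t,x,y,z):return at(t,140+x/4-.4,100+y/4-.4,z)[:2].round(1)
if __name__=="__main__":look(sys.argv[1])
E
python3 look.py 7
```

```text
10.47 [595.1 276.4  12.3] tool y deg -18.08 [ 0.1 -0.1  0.2] w 17.7 q [ 0.42  0.74  1.65 -0.    0.75  0.73]
```

View pics/t7.png

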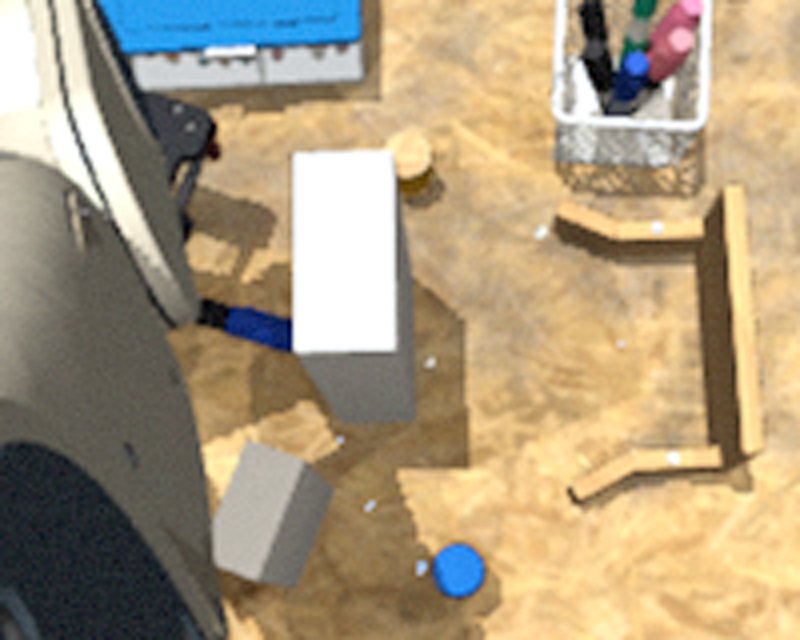

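View pics/s7.png

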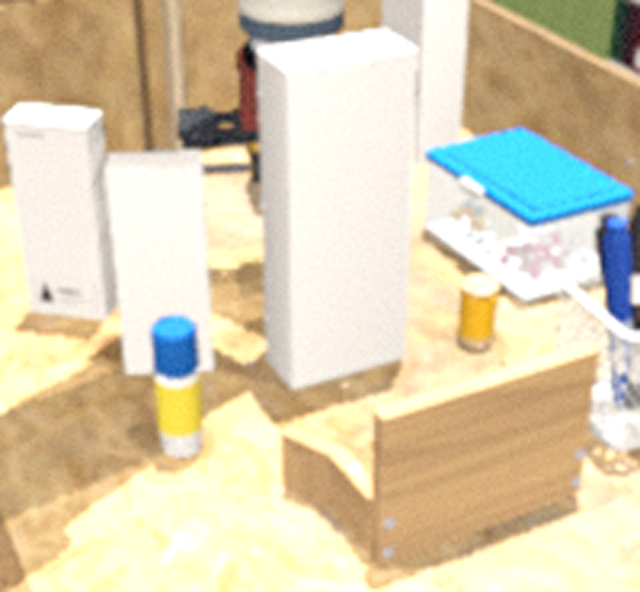

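Emit:
{"api": "arm_command", "payload": {
  "plan": [
    {"jaw": 5,"travel": [-6,0.5,4],"twist": 0},
    {"jaw": 5,"travel": [-5.7,1.86,0],"twist": 0},
    {"jaw": 5,"travel": [-4.75,1.55,0],"twist": 0},
    {"jaw": 5,"travel": [-4.75,1.55,0],"twist": 0},
    {"jaw": 5,"travel": [-4.75,1.55,0],"twist": 0},
    {"jaw": 5,"travel": [-4.75,1.55,0],"twist": 0},
    {"jaw": 5,"travel": [0,0,0],"twist": 0}
  ]
}}

```text
clock: 11.45
eef_pos: [593.1, 243.7, 7.7]
eef_rot: [0.0, 0.81, 0.587, -0.0]
ft_force: [0.5, 1.3, -1.0]
width: 17.4
```

```bash
python3 look.py 8
```

```text
11.45 [593.1 243.7   7.7] tool y deg -18.1 [ 0.5  1.3 -1. ] w 17.4 q [ 0.37  0.73  1.68 -0.    0.73  0.69]
```

View pics/t8.png

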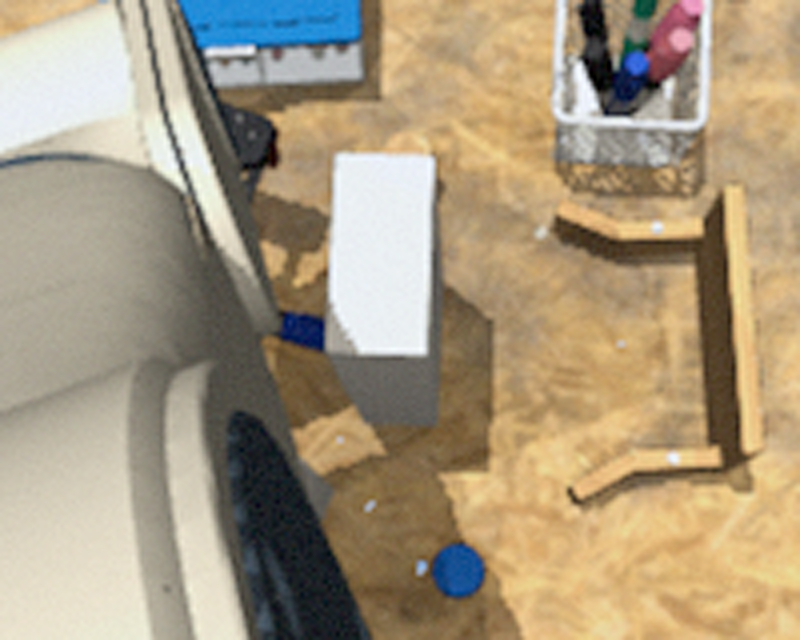

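View pics/s8.png

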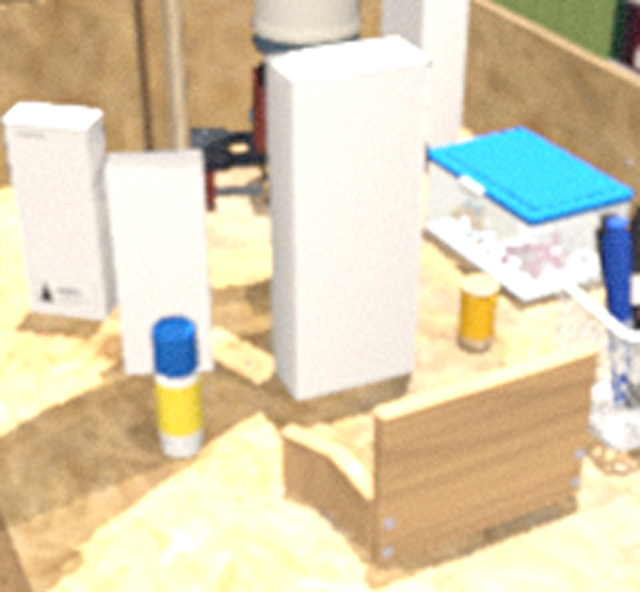

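```bash
cat > c.py <<'E'
from h import *
def meas(cs,n="top"):
    t=bot.snapshot("top")
    P=np.array([at(t,140+x/4-.4,100+y/4-.4,238)[:2] for x,y in cs]) # order far-left, far-right, near-right, near-left
    c=P.mean(0);v1=P[0]-P[3];v2=P[1]-P[2];v=v1+v2;th=np.arctan2(v[1],v[0])
    H=np.array([559,-41.]);a=.045;ex=np.array([np.sin(a),-np.cos(a)]);ey=np.array([np.cos(a),np.sin(a)])
    print("c",c.round(1),"yaw",[round(float(np.arctan2(w[1],w[0])),3) for w in(v1,v2)],"rel bay x,y",((c-H)@ex).round(1),((c-H)@ey).round(1))
E
python3 -c "
from c import *
meas([(292,151),(393,150),(397,350),(293,352)])
meas([(337,153),(436,156),(427,355),(326,353)])"
```

```text
c [564.6 137.2] yaw [0.03, 0.032] rel bay x,y -177.7 13.6
c [563.  119.9] yaw [-0.033, -0.035] rel bay x,y -160.6 11.2
```

The push at about 11 mm height slides the carton upright, but it yawed about -0.065 rad in 17 mm. The contact is on the far side of its centre, because the edge of the pen leads. I'll back off, turn 5° more and push nearer the robot to steer it back.

Emit:
{"api": "arm_command", "payload": {
  "plan": [
    {"jaw": 5,"travel": [7.9,-2.6,0],"twist": 0},
    {"jaw": 5,"travel": [0,0,0],"twist": 5},
    {"jaw": 5,"travel": [-5.3,-2.2,0],"twist": 0},
    {"jaw": 5,"travel": [-4.6,1.96,0],"twist": 0},
    {"jaw": 5,"travel": [-4.6,1.96,0],"twist": 0},
    {"jaw": 5,"travel": [-4.6,1.96,0],"twist": 0},
    {"jaw": 5,"travel": [-4.6,1.96,0],"twist": 0},
    {"jaw": 5,"travel": [-4.6,1.96,0],"twist": 0},
    {"jaw": 5,"travel": [0,0,0],"twist": 0}
  ]
}}

```text
clock: 12.78
eef_pos: [588.8, 222.8, 7.6]
eef_rot: [0.0, 0.834, 0.551, -0.0]
ft_force: [0.0, 1.8, -0.3]
width: 17.1
```

```bash
python3 look.py 9
```

```text
12.78 [588.8 222.8   7.6] tool y deg -23.11 [ 0.   1.8 -0.3] w 17.1 q [ 0.34  0.72  1.71 -0.    0.71  0.75]
```

View pics/t9.png

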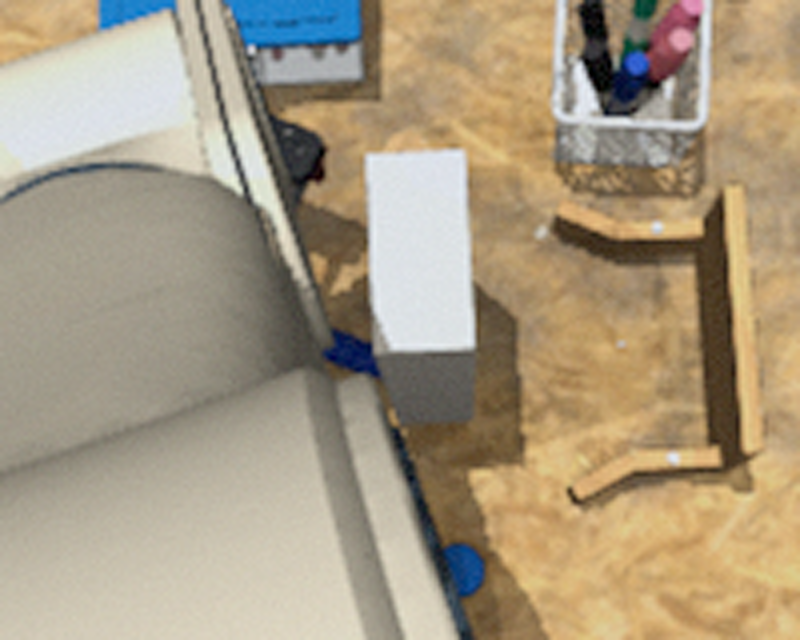

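```bash
python3 -c "
from c import *
meas([(366,154),(466,149),(475,350),(374,351)])"
```

```text
c [564.6 102.4] yaw [0.055, 0.047] rel bay x,y -143.0 12.0
```

Emit:
{"api": "arm_command", "payload": {
  "plan": [
    {"jaw": 5,"travel": [4.6,-2,0],"twist": 0},
    {"jaw": 5,"travel": [3.4,8,0],"twist": 0},
    {"jaw": 5,"travel": [-4.7,1.73,0],"twist": 0},
    {"jaw": 5,"travel": [-4.7,1.73,0],"twist": 0},
    {"jaw": 5,"travel": [-4.7,1.73,0],"twist": 0},
    {"jaw": 5,"travel": [-4.7,1.73,0],"twist": 0},
    {"jaw": 5,"travel": [-4.7,1.73,0],"twist": 0},
    {"jaw": 5,"travel": [0,0,0],"twist": 0}
  ]
}}

```text
clock: 13.92
eef_pos: [596.1, 202.8, 7.6]
eef_rot: [0.0, 0.834, 0.551, -0.0]
ft_force: [0.3, 1.2, 1.0]
width: 17.3
```

```bash
python3 look.py 10
```

```text
13.93 [596.1 202.8   7.6] tool y deg -23.11 [0.3 1.2 1. ] w 17.3 q [ 0.31  0.72  1.71 -0.    0.71  0.71]
```

View pics/t10.png

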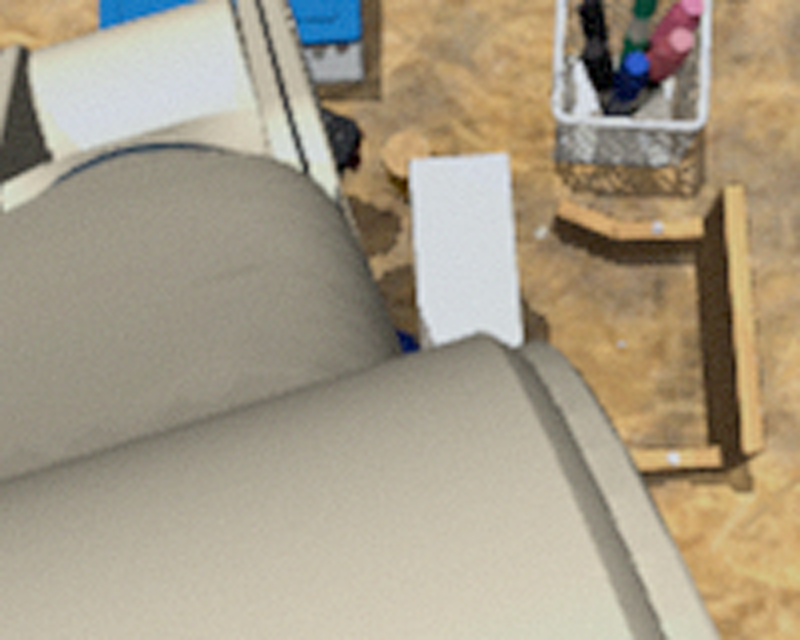

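View pics/s10.png

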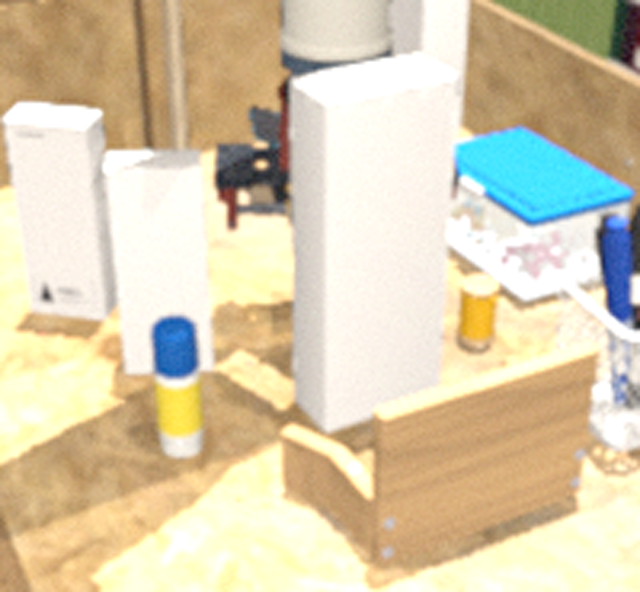

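```bash
python3 -c "
from c import *
meas([(411,158),(510,154),(521,350),(420,352)])
s=bot.snapshot('side')
S=lambda x,y,z:at(s,145+x/3.2-.35,80+y/3.2-.35,z)[:2].round(1)
print(S(325,432,0),S(298,408,0),S(440,384,0),[S(*p,238) for p in((290,78),(312,100),(458,72),(428,55))])
"
```

```text
c [563.5  81.8] yaw [0.055, 0.053] rel bay x,y -122.5 10.0
[520.  61.] [515.1  94.8] [620.6  77.7] [array([517.7, 106.2]), array([514.4,  67.5]), array([616. ,  71.8]), array([614.6, 106.8])]
```

Emit:
{"api": "arm_command", "payload": {
  "plan": [
    {"jaw": 5,"travel": [-4.7,1.73,0],"twist": 0},
    {"jaw": 5,"travel": [-4.7,1.73,0],"twist": 0},
    {"jaw": 5,"travel": [-4.7,1.73,0],"twist": 0},
    {"jaw": 5,"travel": [-4.7,1.73,0],"twist": 0},
    {"jaw": 5,"travel": [-4.7,1.73,0],"twist": 0},
    {"jaw": 5,"travel": [0,0,0],"twist": 0}
  ]
}}

```text
clock: 14.88
eef_pos: [594.9, 177.8, 7.6]
eef_rot: [0.0, 0.834, 0.551, -0.0]
ft_force: [0.3, 0.3, 0.5]
width: 17.5
```

```bash
python3 look.py 11
```

```text
14.88 [594.9 177.8   7.6] tool y deg -23.11 [0.3 0.3 0.5] w 17.5 q [ 0.27  0.71  1.73 -0.    0.7   0.68]
```

View pics/t11.png

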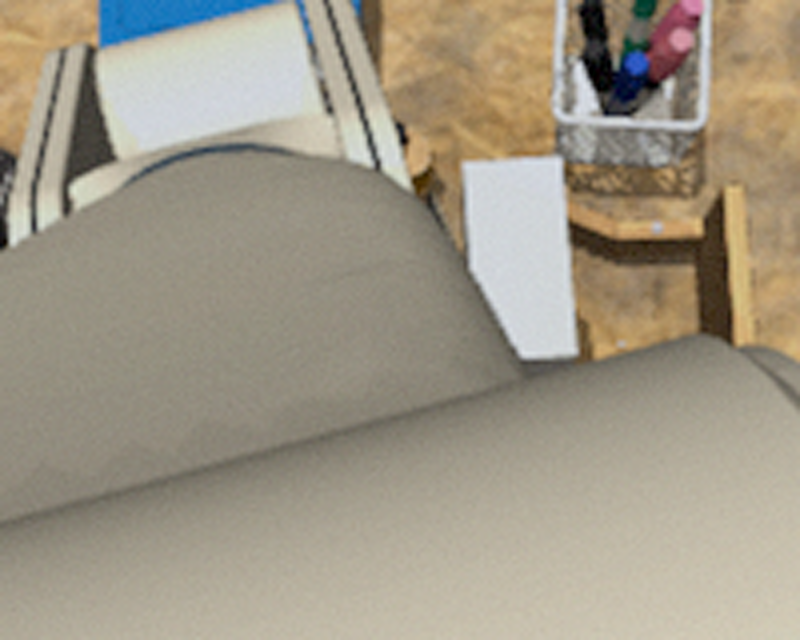

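View pics/s11.png

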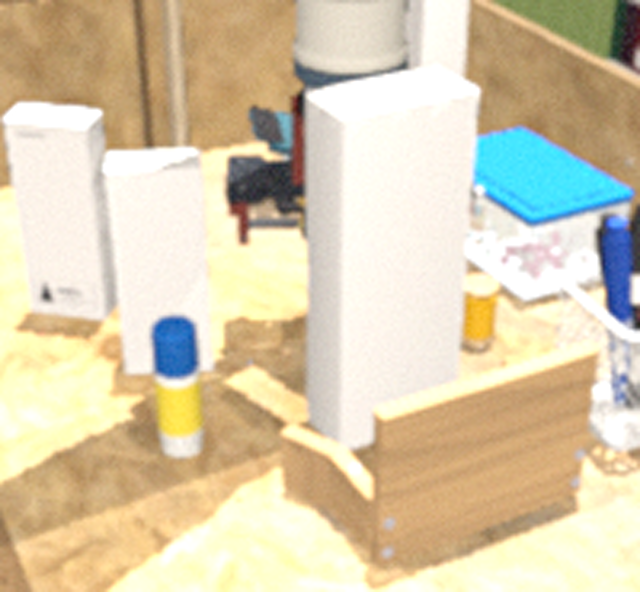

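```bash
python3 -c "
from c import *
meas([(462,161),(562,157),(577,355),(476,358)])"
```

```text
c [561.6  57.4] yaw [0.073, 0.065] rel bay x,y -98.2 7.0
```

Emit:
{"api": "arm_command", "payload": {
  "plan": [
    {"jaw": 5,"travel": [4.9,1.2,0],"twist": 0},
    {"jaw": 5,"travel": [-4.7,1.73,0],"twist": 0},
    {"jaw": 5,"travel": [-4.7,1.73,0],"twist": 0},
    {"jaw": 5,"travel": [-4.7,1.73,0],"twist": 0},
    {"jaw": 5,"travel": [-4.7,1.73,0],"twist": 0},
    {"jaw": 5,"travel": [-4.7,1.73,0],"twist": 0},
    {"jaw": 5,"travel": [-4.7,1.73,0],"twist": 0},
    {"jaw": 5,"travel": [0,0,0],"twist": 0}
  ]
}}

```text
clock: 16.02
eef_pos: [596.4, 151.8, 7.6]
eef_rot: [0.0, 0.834, 0.551, -0.0]
ft_force: [0.2, 1.0, -0.2]
width: 17.2
```

```bash
python3 look.py 12
```

```text
16.02 [596.4 151.8   7.6] tool y deg -23.11 [ 0.2  1.  -0.2] w 17.2 q [ 0.23  0.71  1.74 -0.    0.69  0.63]
```

View pics/t12.png

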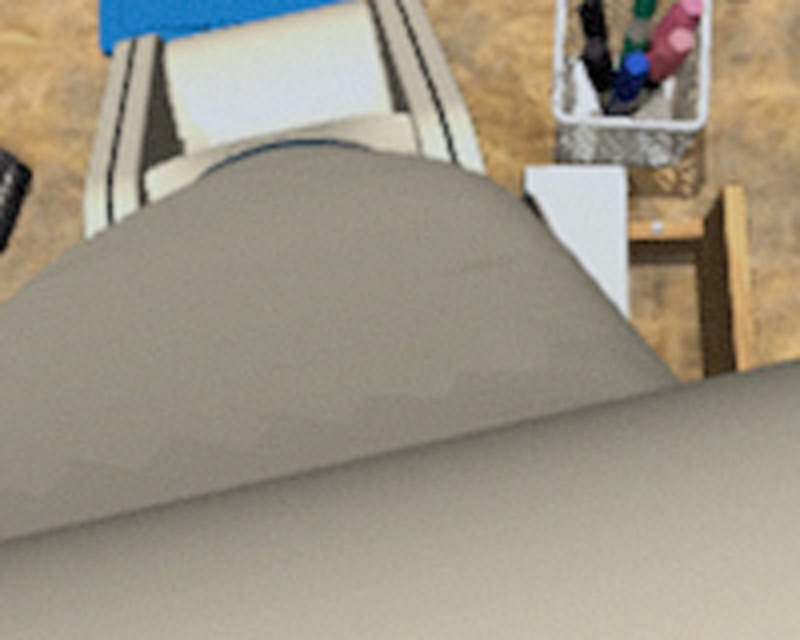

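View pics/s12.png

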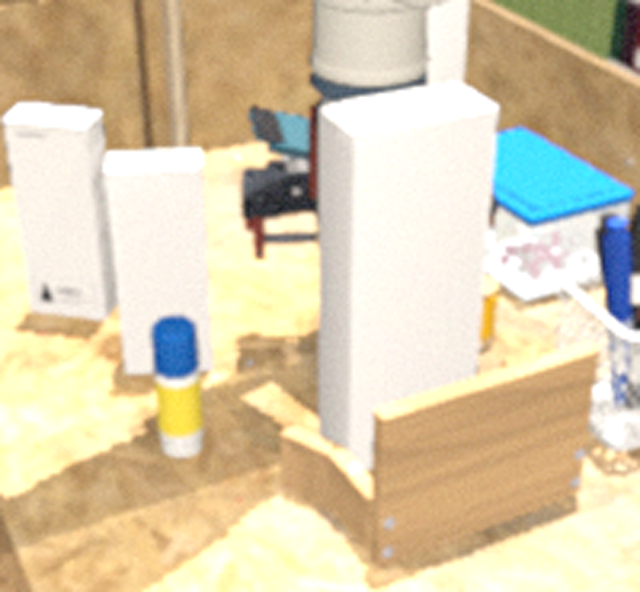

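```bash
python3 -c "
from c import *
meas([(525,168),(627,167),(631,366),(529,367)])
t=bot.snapshot('top');s=bot.snapshot('side')
A=lambda x,y:at(t,140+x/4-.4,100+y/4-.4,238)[:2]
print(A(525,168),A(627,167),A(630,310),np.arctan2(*(A(627,167)-A(630,310))[::-1]))
print([at(s,145+x/3.2-.35,80+y/3.2-.35,238)[:2].round(1) for x,y in((320,110),(343,137),(497,102),(462,86))])
print('cup',[ (d['p'],d['position'].round() if hasattr(d['position'],'round') else d['position']) for d in bot.spot_in('pen_cup',s)])
T=lambda x,y,z:at(t,140+x/4-.4,100+y/4-.4,z)[:2].round(1)
print('cup rim',T(556,120,150),T(708,125,150),'base',T(572,188,0),T(700,190,0))
"
```

```text
c [557.4  30.7] yaw [0.017, 0.004] rel bay x,y -71.7 1.6
[603.44069525  54.62763552] [604.08697592   7.80757373] [536.94627149   7.46573377] 0.005091352721659349
[array([511.9,  51.5]), array([506.4,  10.6]), array([610.8,  18.9]), array([605.7,  50. ])]
cup [(0.56, [716.2, -26.2, 84.6])]
cup rim [658.6  34.6] [656.1 -45.5] base [668.1  15.1] [667.1 -65.9]
```

Emit:
{"api": "arm_command", "payload": {
  "plan": [
    {"jaw": 5,"travel": [1.7,-6.2,0],"twist": 0},
    {"jaw": 5,"travel": [-4.6,1.96,0],"twist": 0},
    {"jaw": 5,"travel": [-4.6,1.96,0],"twist": 0},
    {"jaw": 5,"travel": [-4.6,1.96,0],"twist": 0},
    {"jaw": 5,"travel": [-4.6,1.96,0],"twist": 0},
    {"jaw": 5,"travel": [-4.6,1.96,0],"twist": 0},
    {"jaw": 5,"travel": [-4.6,1.96,0],"twist": 0},
    {"jaw": 5,"travel": [-4.6,1.96,0],"twist": 0},
    {"jaw": 5,"travel": [0,0,0],"twist": 0}
  ]
}}

```text
clock: 17.45
eef_pos: [591.4, 120.8, 7.6]
eef_rot: [0.0, 0.834, 0.551, -0.0]
ft_force: [-0.5, 1.6, -0.7]
width: 17.5
```

```bash
python3 look.py 13
```

```text
17.45 [591.4 120.8   7.6] tool y deg -23.11 [-0.5  1.6 -0.7] w 17.5 q [ 0.18  0.7   1.77 -0.    0.68  0.59]
```

View pics/t13.png

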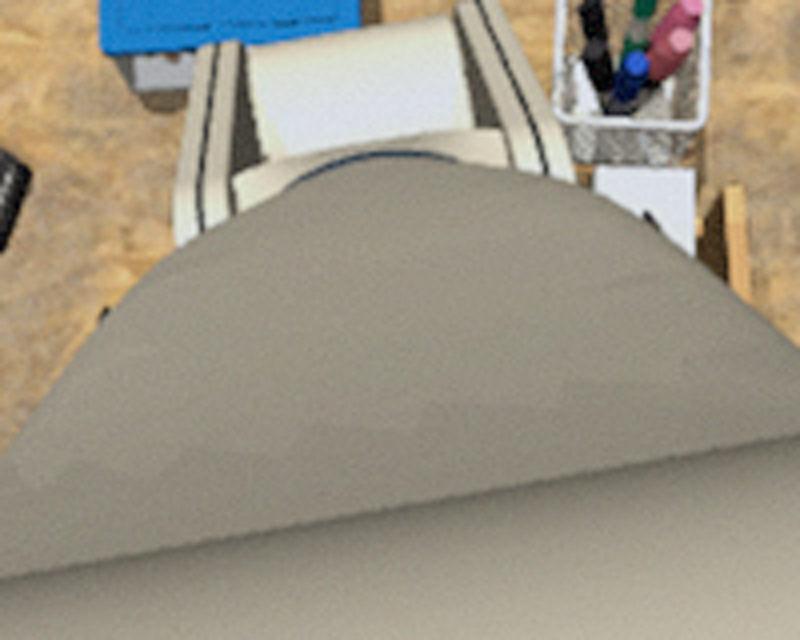

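View pics/s13.png

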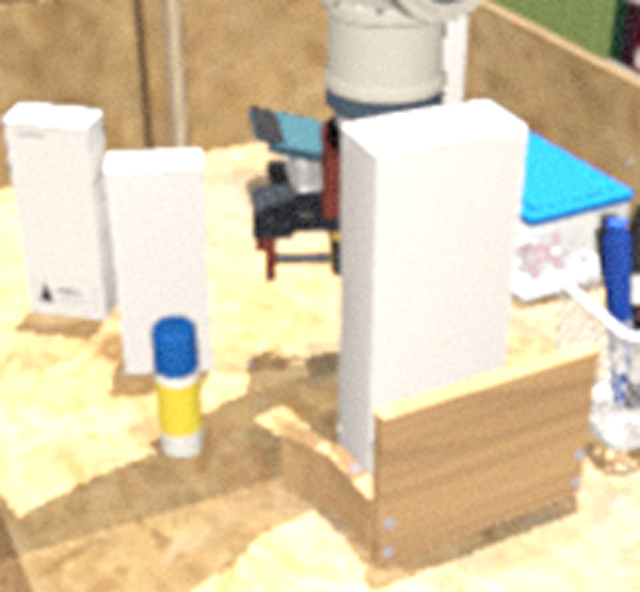

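Emit:
{"api": "arm_command", "payload": {
  "plan": [
    {"jaw": 5,"travel": [26.7,-11.4,0],"twist": 0},
    {"jaw": 5,"travel": [0,0,-50],"twist": 0},
    {"jaw": 5,"travel": [0,0,-55],"twist": 0},
    {"jaw": 5,"travel": [0,0,0],"twist": -10.7},
    {"jaw": 5,"travel": [0,0,0],"twist": -10.7},
    {"jaw": 5,"travel": [0,0,0],"twist": -10.7},
    {"jaw": 5,"travel": [7.2,-45.4,0],"twist": 0},
    {"jaw": 5,"travel": [-9.9,-1.6,0],"twist": 0},
    {"jaw": 5,"travel": [0,0,0],"twist": 0}
  ]
}}

```text
clock: 18.68
eef_pos: [546.2, 140.0, 113.0]
eef_rot: [0.0, 0.65, 0.76, 0.0]
ft_force: [-0.1, 1.5, -0.1]
width: 17.3
```

```bash
python3 look.py 14
```

```text
18.68 [546.2 140.  113. ] tool y deg 8.98 [-0.1  1.5 -0.1] w 17.3 q [ 0.23  0.48  1.84 -0.    0.82  0.07]
```

View pics/t14.png

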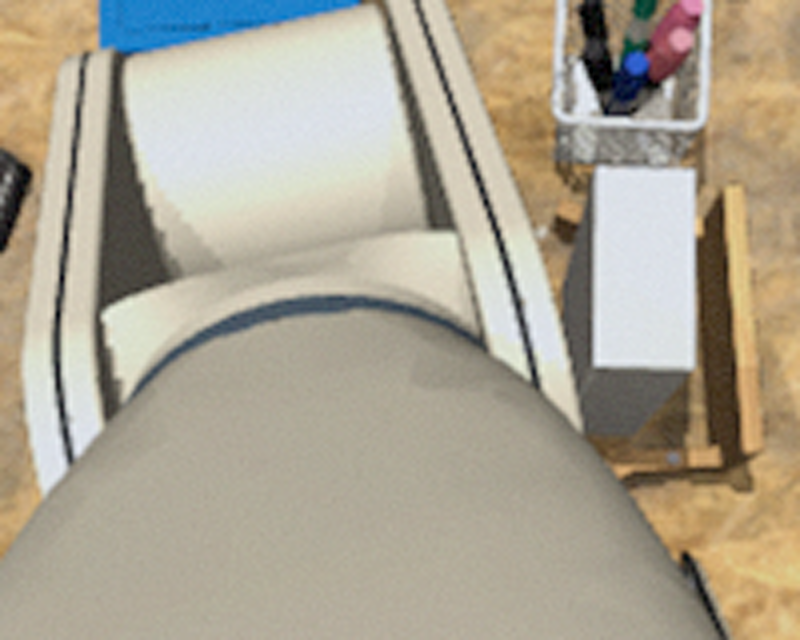

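View pics/s14.png

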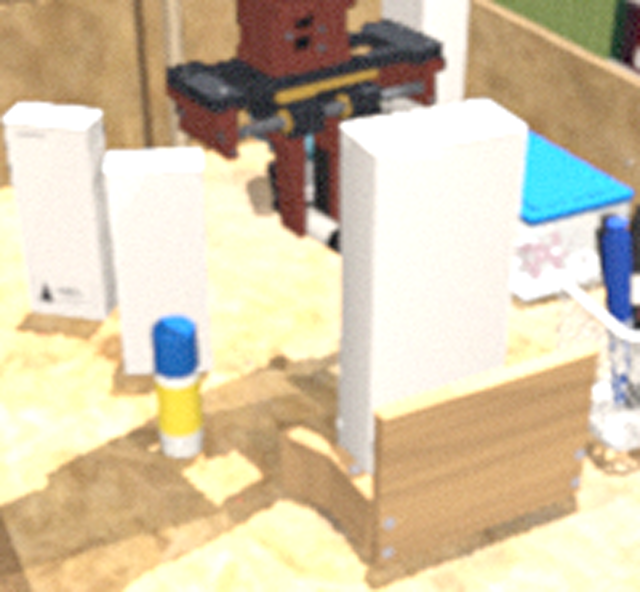

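```bash
python3 -c "
from c import *
meas([(596,168),(696,168),(695,369),(594,366)])
t=bot.snapshot('top')
T=lambda x,y,z:at(t,140+x/4-.4,100+y/4-.4,z)[:2].round(1)
print('board',T(722,190,110),T(742,452,110))"
```

```text
c [5.571e+02 2.000e-01] yaw [-0.021, -0.028] rel bay x,y -41.3 -0.0
board [633.  -59.3] [487.7 -66.2]
```

Emit:
{"api": "arm_command", "payload": {
  "plan": [
    {"jaw": 5,"travel": [-11.1,-6.5,0],"twist": 0},
    {"jaw": 5,"travel": [0,0,40],"twist": 0},
    {"jaw": 5,"travel": [0,0,40],"twist": 0},
    {"jaw": 5,"travel": [0,0,20],"twist": 0},
    {"jaw": 5,"travel": [0,0,5],"twist": 0},
    {"jaw": 5,"travel": [-4.94,-0.78,0],"twist": 0},
    {"jaw": 5,"travel": [-4.94,-0.78,0],"twist": 0},
    {"jaw": 5,"travel": [-4.94,-0.78,0],"twist": 0},
    {"jaw": 5,"travel": [-4.94,-0.78,0],"twist": 0},
    {"jaw": 5,"travel": [-4.94,-0.78,0],"twist": 0},
    {"jaw": 5,"travel": [0,0,0],"twist": 0}
  ]
}}

```text
clock: 20.25
eef_pos: [541.0, 103.0, 7.8]
eef_rot: [0.0, 0.649, 0.76, -0.0]
ft_force: [-0.1, -0.0, 0.7]
width: 17.4
```

```bash
python3 look.py 15
```

```text
20.25 [541.  103.    7.8] tool y deg 9.0 [-0.1 -0.   0.7] w 17.4 q [ 0.17  0.65  1.89 -0.    0.6   0.01]
```

View pics/t15.png

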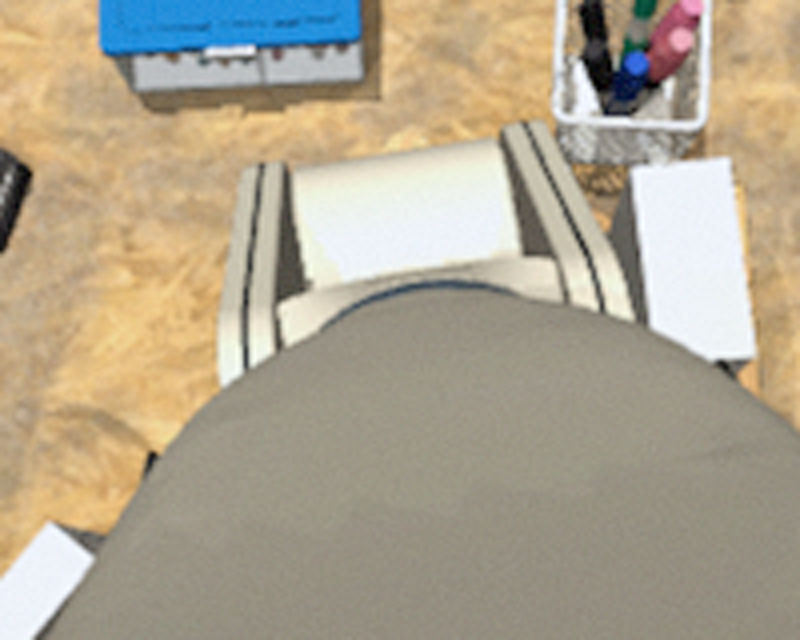

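View pics/s15.png

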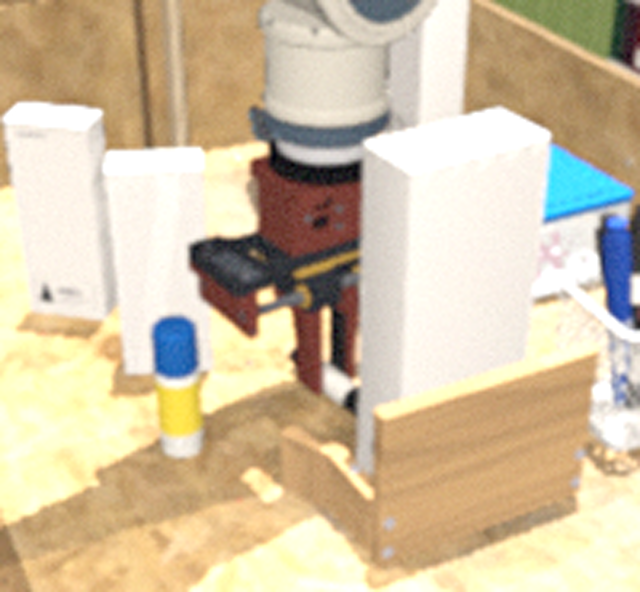

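```bash
python3 -c "
from c import *
meas([(632,171),(729,158),(755,360),(657,371)])"
```

```text
c [558.5 -21.5] yaw [0.104, 0.096] rel bay x,y -19.5 0.4
```

Emit:
{"api": "arm_command", "payload": {
  "plan": [
    {"jaw": 5,"travel": [4.94,0.78,0],"twist": 0},
    {"jaw": 5,"travel": [-1.7,10.9,0],"twist": 0},
    {"jaw": 5,"travel": [-3.95,-0.63,0],"twist": 0},
    {"jaw": 5,"travel": [-3.95,-0.63,0],"twist": 0},
    {"jaw": 5,"travel": [-3.95,-0.63,0],"twist": 0},
    {"jaw": 5,"travel": [-3.95,-0.63,0],"twist": 0},
    {"jaw": 5,"travel": [0,0,0],"twist": 0}
  ]
}}

```text
clock: 21.28
eef_pos: [551.8, 92.1, 7.7]
eef_rot: [0.0, 0.65, 0.76, -0.0]
ft_force: [1.0, 1.0, -0.2]
width: 17.0
```

```bash
python3 look.py 16
```

```text
21.27 [551.8  92.1   7.7] tool y deg 8.99 [ 1.   1.  -0.2] w 17.0 q [ 0.14  0.66  1.87 -0.    0.61 -0.01]
```

View pics/t16.png

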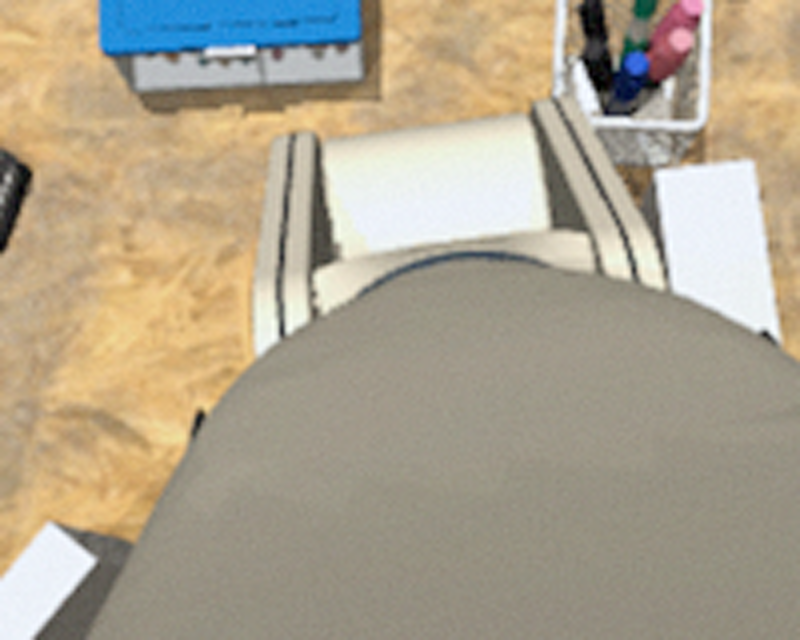

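```bash
python3 -c "
from c import *
meas([(655,169),(755,160),(780,360),(679,369)])"
```

```text
c [558.8 -32.4] yaw [0.097, 0.089] rel bay x,y -8.6 0.2
```

Emit:
{"api": "arm_command", "payload": {
  "plan": [
    {"jaw": 5,"travel": [3.95,0.63,0],"twist": 0},
    {"jaw": 5,"travel": [-1.1,6.9,0],"twist": 0},
    {"jaw": 5,"travel": [-2.96,-0.47,0],"twist": 0},
    {"jaw": 5,"travel": [-2.96,-0.47,0],"twist": 0},
    {"jaw": 5,"travel": [-2.96,-0.47,0],"twist": 0},
    {"jaw": 5,"travel": [-1.98,-0.31,0],"twist": 0},
    {"jaw": 5,"travel": [0,0,0],"twist": 0}
  ]
}}

```text
clock: 22.3
eef_pos: [559.4, 85.6, 7.9]
eef_rot: [0.0, 0.649, 0.76, 0.0]
ft_force: [1.6, 3.5, 0.4]
width: 17.5
```

Emit:
{"api": "arm_command", "payload": {
  "plan": [
    {"jaw": 5,"travel": [-1.98,-0.31,0],"twist": 0},
    {"jaw": 5,"travel": [0,0,0],"twist": 0}
  ]
}}

```text
clock: 22.55
eef_pos: [559.5, 84.8, 8.0]
eef_rot: [0.0, 0.65, 0.76, 0.001]
ft_force: [1.3, 11.7, 0.4]
width: 17.6
```

```bash
python3 look.py 17
```

```text
22.55 [559.5  84.8   8. ] tool y deg 8.99 [ 1.3 11.7  0.4] w 17.6 q [ 0.13  0.66  1.86  0.    0.62 -0.03]
```

View pics/t17.png

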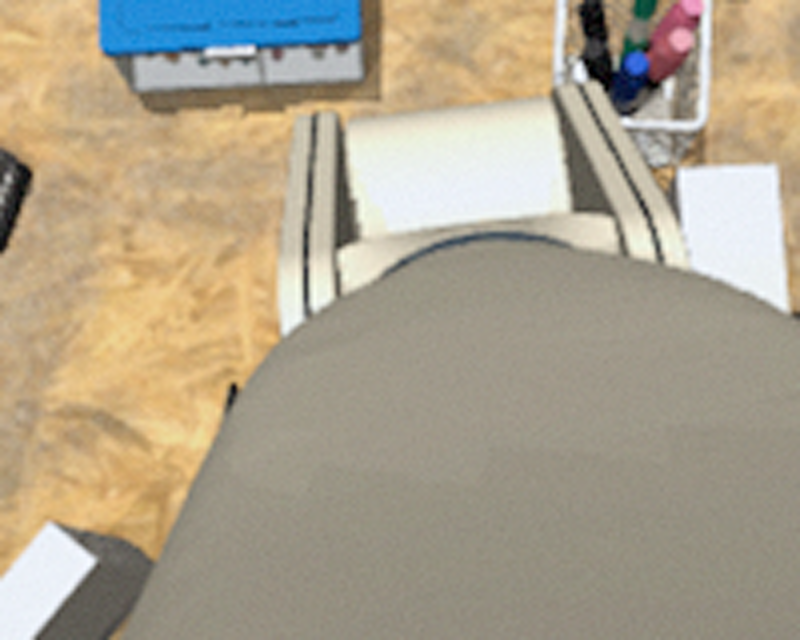

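View pics/s17.png

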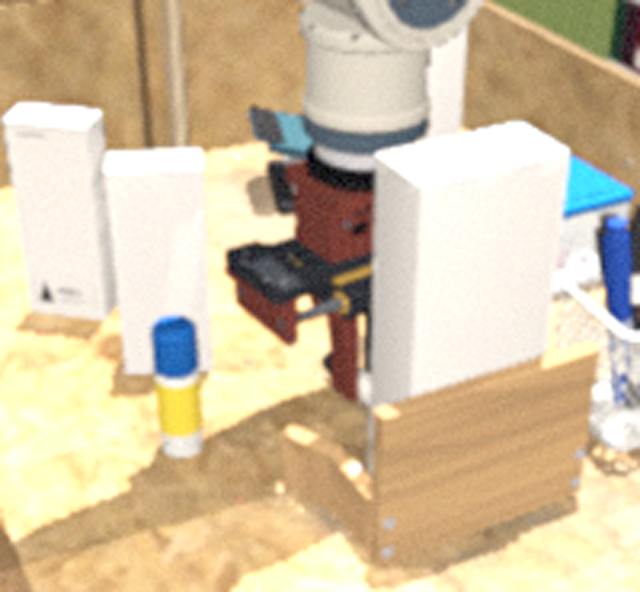

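The force rose from 3.5 to 11.7 N within 0.8 mm, so the carton is seated on the board. I'll back off, lift and look.

Emit:
{"api": "arm_command", "payload": {
  "plan": [
    {"jaw": 5,"travel": [15,2.4,0],"twist": 0},
    {"jaw": 5,"travel": [14.6,2.3,0],"twist": 0},
    {"jaw": 5,"travel": [0,0,-50],"twist": 0},
    {"jaw": 5,"travel": [0,0,-55],"twist": 0},
    {"jaw": 5,"travel": [40,6.3,0],"twist": 0},
    {"jaw": 5,"travel": [45,7,0],"twist": 0},
    {"jaw": 5,"travel": [45,7,0],"twist": 0},
    {"jaw": 5,"travel": [0,0,0],"twist": 0}
  ]
}}

```text
clock: 23.65
eef_pos: [558.1, 248.3, 112.6]
eef_rot: [0.0, 0.648, 0.762, 0.0]
ft_force: [0.2, -0.5, -0.2]
width: 17.4
```

```bash
python3 look.py 18
```

```text
23.65 [558.1 248.3 112.6] tool y deg 9.22 [ 0.2 -0.5 -0.2] w 17.4 q [0.4  0.54 1.73 0.   0.87 0.24]
```

View pics/t18.png

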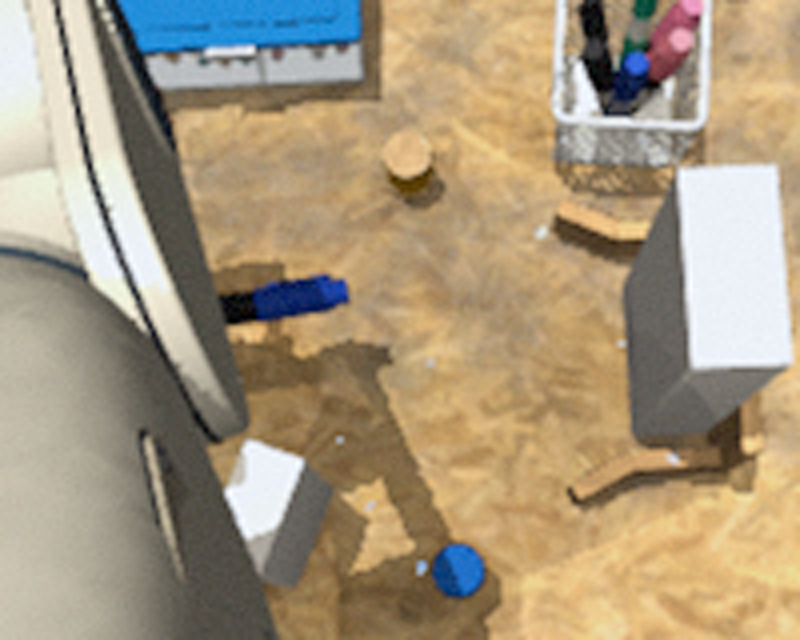

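View pics/s18.png

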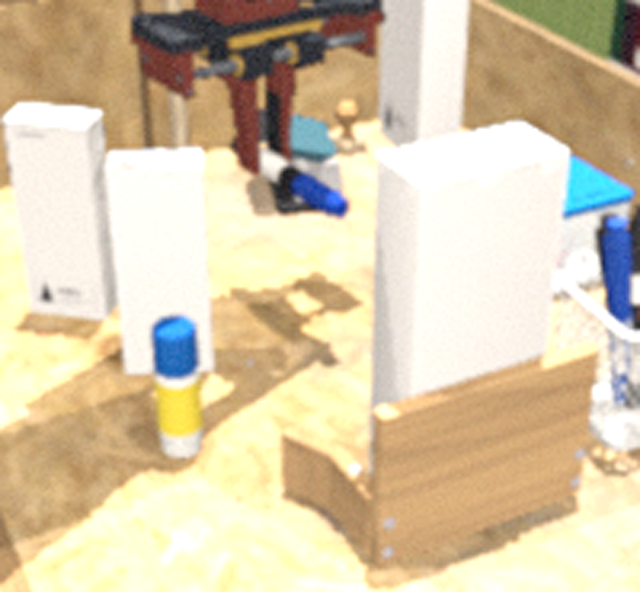

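```bash
python3 -c "
from c import *
meas([(678,168),(778,166),(790,364),(690,368)])
t=bot.snapshot('top')
T=lambda x,y,z:at(t,140+x/4-.4,100+y/4-.4,z)[:2].round(1)
print('rear base near, far',T(634,444,0),T(626,290,110),'glue',T(459,571,95),'spool',T(408,153,48))
print('cup rim',T(556,120,150),T(708,125,150))
"
```

```text
c [557.9 -39.9] yaw [0.036, 0.025] rel bay x,y -1.1 -1.1
rear base near, far [505.2 -21.6] [576.2  -5.5] glue [424.5  84.8] spool [674.7 117.1]
cup rim [658.6  34.6] [656.1 -45.5]
```

The top view shows the carton upright, with its top corners at (678,168), (778,166), (790,364) and (690,368). That puts it at bay x ≈ -1 mm and y ≈ -1 mm, with yaw about 0.015 rad off the board. The neighbours have not moved. I'll carry the pen back to where it lay and release it.

Emit:
{"api": "arm_command", "payload": {
  "plan": [
    {"jaw": 5,"travel": [0,0,-36],"twist": 0},
    {"jaw": 5,"travel": [0,0,-36],"twist": 0},
    {"jaw": 5,"travel": [0,0,0],"twist": -10.7},
    {"jaw": 5,"travel": [0,0,0],"twist": -10.7},
    {"jaw": 5,"travel": [0,0,0],"twist": -10.7},
    {"jaw": 5,"travel": [0,0,0],"twist": -10.7},
    {"jaw": 5,"travel": [0,0,0],"twist": -1.7},
    {"jaw": 5,"travel": [44.6,1.4,0],"twist": 0},
    {"jaw": 5,"travel": [44.6,1.4,0],"twist": 0},
    {"jaw": 5,"travel": [44.6,1.4,0],"twist": 0},
    {"jaw": 5,"travel": [44.6,1.4,0],"twist": 0},
    {"jaw": 5,"travel": [44.6,1.4,0],"twist": 0},
    {"jaw": 5,"travel": [44.6,1.4,0],"twist": 0},
    {"jaw": 5,"travel": [44.6,1.4,0],"twist": 0},
    {"jaw": 5,"travel": [0,0,0],"twist": 0},
    {"jaw": 5,"travel": [0,0,0],"twist": 0}
  ]
}}

```text
clock: 25.85
eef_pos: [313.8, 438.2, 184.7]
eef_rot: [0.0, 0.314, 0.949, -0.0]
ft_force: [0.7, 0.3, -0.0]
width: 17.5
```

```bash
python3 -c "
from h import *
st()"
```

```text
25.85 [313.8 438.2 184.7] tool y deg 53.41 [ 0.7  0.3 -0. ] w 17.5 q [ 0.93  0.35  1.85 -0.    0.94 -0.  ]
```

Emit:
{"api": "arm_command", "payload": {
  "plan": [
    {"jaw": 5,"travel": [-6,0,50],"twist": 0},
    {"jaw": 5,"travel": [0,0,50],"twist": 0},
    {"jaw": 5,"travel": [0,0,50],"twist": 0},
    {"jaw": 5,"travel": [0,0,20],"twist": 0},
    {"jaw": 5,"travel": [0,0,7],"twist": 0},
    {"jaw": 5,"travel": [0,0,1],"twist": 0},
    {"jaw": 30,"travel": [0,0,0],"twist": 0},
    {"jaw": 45,"travel": [0,0,0],"twist": 0},
    {"jaw": 45,"travel": [0,0,0],"twist": 0},
    {"jaw": 45,"travel": [0,0,0],"twist": 0},
    {"jaw": 45,"travel": [0,0,-25],"twist": 0},
    {"jaw": 45,"travel": [0,0,-50],"twist": 0},
    {"jaw": 45,"travel": [0,0,-50],"twist": 0},
    {"jaw": 45,"travel": [0,0,-50],"twist": 0},
    {"jaw": 45,"travel": [0,0,0],"twist": 0}
  ]
}}

```text
clock: 27.72
eef_pos: [319.8, 437.2, 185.7]
eef_rot: [0.001, 0.313, 0.95, 0.004]
ft_force: [0.1, -0.3, -0.4]
width: 44.9
```

```bash
python3 - <<'E'
from look import *
o,t,s=look(19)
cv2.imwrite("pics/tf.png",cv2.resize(t["frame"],None,fx=1.5,fy=1.5))
E
```

```text
27.73 [319.8 437.2 185.7] tool y deg 53.51 [ 0.1 -0.3 -0.4] w 44.9 q [ 0.92  0.35  1.85 -0.    0.94 -0.02]
```

View pics/tf.png

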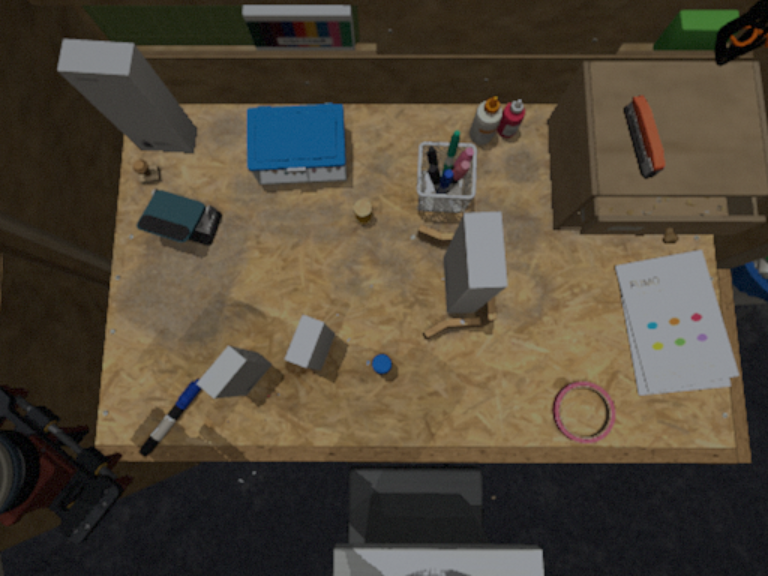

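View pics/s19.png

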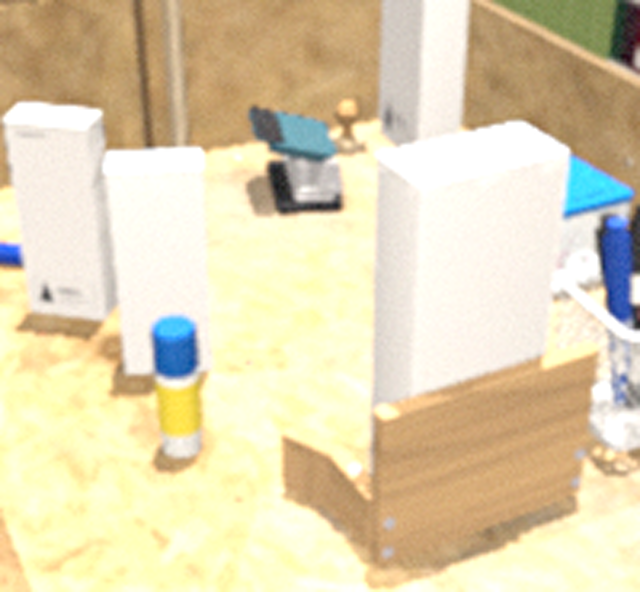

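View pics/t19.png

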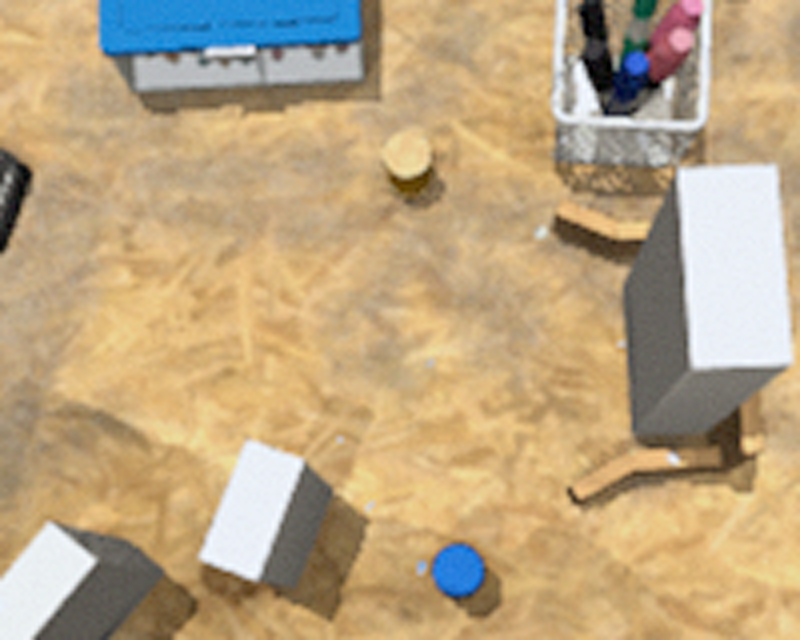

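The final pictures show the carton upright in the bay, the pen back on the table and the hand clear. Spool, glue stick and pen cup sit at their starting pixels.

```bash
python3 -c "
from workcell import bot
print(bot.finish_job())"
```

```text
the job is handed in; nothing more can be done
None
```

The carton is in the bay against the back board and the job is handed in at about 28 s. One thing differs from your instruction: **the fingers did not touch the carton themselves**. They held the loose marker pen from the table and pushed with its tip.

**Why the pen:** the tool only points down, and the gripper's body sticks out about 30 mm past the fingers, 80 mm above their tips. With the fingers alone, the body would have hit the carton about 85 mm up and could have tipped it. The pen reached the carton's base at about 11 mm height.

**How it went:** I pushed in short stages and corrected the carton's yaw after looking at each one. Between two stages I lifted the hand and turned it to clear the small box and the pen cup. At the back board the force rose from 3.5 to 11.7 N within 0.8 mm, which I took as contact. The pen is back on the table within about 10 mm of where it lay.

**Last checks from the pictures:**

| Check | Result | Limit |
|---|---|---|
| Along the bay | about -1 mm | ±6 mm |
| Across the bay | about -1 mm | ±20 mm |
| Square to the board | about 0.015 rad off | 0.09 rad |
| Upright | yes, by eye (not measured) | 0.04 rad |
| Spool, glue stick, pen cup | not visibly moved | 20 mm |
| Hand | open and clear | touches nothing |

**Less certain:**
- The bay position was read from the pictures and is good to about 3 mm.
- During the push, the two cameras disagreed by up to about 0.05 rad on the carton's yaw. I relied on the top view.
- I did not press once more at the middle, so a gap of about 1 mm may remain at the end of the carton nearer the robot.

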